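Rock the chipped stake out of its holder

ROBOT

A 7-joint arm with a two-finger parallel gripper is mounted at the origin on the work surface. World frame = base frame: x ahead of the robot, y to its left, z up, the work surface at z = 0. Lengths are in m, angles in rad, forces in N, time in s.
With the tool pointing down it reaches from about 0.4 to 0.9 m from the base axis. Payload 5.6 kg.
Tool frame: the origin (TCP) lies midway between the tips of the shut fingers; the grasp point (between the pads) lies 19 mm behind it; z points along the fingers, y is the line along which they close (so a half turn about z gives the same grasp; the last joint's range is limited). The gripper opens to 92 mm and grips with 3 to 60 N. Pads are 20 mm wide; open, the fingers measure 128 mm over their backs; the gripper's body (75 mm by 189 mm) begins 69 mm behind the grasp point.
Start: joints at [1.28, 0.468, -0.012, 1.603, 0.006, 1.071, -0.056], TCP at [0.159, -0.63, 0.215] pointing down, gripper open.
Joint ranges: [-2.53, 2.53], [-0.31, 2.02], [-1.57, 1.55], [0.28, 2.44], [-1.29, 4.43], [0.15, 1.84], [-2.92, 2.92]. Speed limits (rad/s): [2.57, 2.57, 3.14, 3.14, 3.14, 3.14, 3.14].

INTERFACE

Orientations are given as a unit quaternion [w, x, y, z].
In Python, from cell import status, snapshot, manip gives the robot as it stands.
- The arm moves only by the shell command python3 -m inch 'ROWS' [OPENING]. ROWS is JSON, a list of rows, each a list of 6 numbers: the shift along the tool's x, y, z normalised to -1 to 1, where 1 is 300 mm, then the turn, a rotation vector about the tool's x, y, z normalised to -1 to 1, where 1 is 60 degrees. In form: [[dx, dy, dz, wx, wy, wz], ...]. A call has 1 to 10 rows; each row shifts and turns the commanded pose from where the row before left it, along the tool's axes as they then stand; what a row does not reach is not made up. A row lasts 1/10 s, in which the tool goes at most 50 mm and 8.59 degrees, less where a joint would pass 70% of its speed; a pose out of reach is approached as far as the arm can. A call with a number of a shift or a turn outside -1 to 1 is refused whole. A call with a gripper value outside its range is refused whole. OPENING is the opening, from 0 (shut) to 1 (fully open), set as the call begins (- or left out, the last holds). The fingers move at their own pace and stop on an object; the grip force is fixed at half the most. Time passes only in rows, so rows that do not move let the fingers close. It gives the time, the measured TCP pose, the force, the opening and the grip force at its end, in the units of the state.
- status.state(): the state, without advancing time (a new reading comes with each control period).
- snapshot(name): name is "scene" or "top" or "wrist"; returns a dict with "img" (480x640x3 uint8, red, green, blue), "fx", "fy", "cx", "cy" (pixels), "cam_to_world" (4x4, takes a point from camera to world coordinates). Camera axes: x right, y up, looking along -z (the intrinsics and any distortion apply to the point x, -y, -z); pixel columns grow to the right and rows downward; lengths in m; the calibration is good to about 2 mm. The wrist camera is an equidistant fisheye: a pixel r from the principal point sees the ray r / f radians off the axis. A picture is of the moment at which its call begins. There is no depth.
- manip.job_done(): hands the job in; it is judged then, once.
The state is a dict: "time_s": time; "q": joint angles; "qvel": joint speeds; "joint_efforts": joint torques, N m; "tool_pos": TCP position; "ee_rot": TCP orientation; "ft_force": force on the tool from outside, world axes, zero at the start; "wrist_torque": the same for the moment, N m; "gripper_width": finger opening in m; "grip_force": force on a finger pad.
Only numpy, scipy, OpenCV 4.12 (cv2) and the standard library are available. Lean on these libraries where they do the work, as an engineer would, in place of code of your own. Each camera call takes 0.05 s, during which the arm holds its last target. There are 200 camera calls.

TASK

One of the three steel stakes in the spring-jawed holder on the jeweller's bench has a chipped head: find it and take it out. It is gripped too tightly to be pulled straight up without lifting the whole holder, so rock it side to side along its slot, easing it up until it frees, and finish still holding it in the gripper, upright, straight above its own slot and just clear of the holder (its foot one to three centimetres above the top). The holder must stay flat and in its place on the bench, the two sound stakes fully home, and everything else where it lies.

Things in the scene. Friction and masses are not known exactly. Their poses are not given: they have to be found in the camera images.
- holder: Dark steel stake holder, a loose block of about 2.6 kg lying flat: 90 (own x) by 200 (own y) by 40 mm high; origin at the centre of its underside, z up. Three slots in its top, in a row along its y at -60, 0 and +60 mm, each 40 mm long (along x) and 30 mm wide, floor 12 mm above the underside. A stake needs 28 mm of rise for its foot to reach the holder's top.
- slot0 (a point): Middle of the mouth (holder's top) of the slot at y = -60 mm. In every slot two sprung brass jaws press on the tang's faces that look along holder y, 13 to 29 mm above the underside, about 25 N each: a straight pull takes 40 to 60 N, more than the holder weighs; at an end slot 14 N already lift that end. A tang that has risen 17 mm is out of the jaws.
- slot1 (a point): Middle of the mouth of the middle slot. Rocking: swing the head along holder x, turning about holder y round the jaws' middle (21 mm above the underside), about 0.2 rad either way (slot has room for 0.25); it takes some 0.5 N m. While the tang turns, its grip upwards is weak, so rise a little, under 1 mm, with each swing.
- slot2 (a point): Middle of the mouth of the slot at y = +60 mm.
- chipped: The chipped stake, plain steel, 0.2 kg, in any one of the slots, axes along the holder's at the start. Origin: centre of its foot, on the slot floor, z up. Tang 18 (x) by 10 (y) mm up to 33 mm; above it, up to 51 mm, a full shank 30 (x) by 24 (y) mm, its underside 5 mm over the holder's top; above 51 mm the +x half is broken off and a stump at x -15 to -3 mm stands up to 77 mm.
- chipped_head (a point): Point on the chipped stake's axis, 66 mm above its foot. Grip the stake low, across its 30 mm (fingers on the shank's +x and -x faces, fingertips 7 mm above the holder's top); the neighbouring stakes' nearest faces are 48 mm from its middle in y.
- stake_a: A sound stake in another slot, plain steel, 0.27 kg: same tang, shank 30 (x) by 24 (y) mm, with a whole rounded top (a half cylinder along y) that ends 82 mm above its foot. Origin at the centre of its foot, z up.
- stake_b: The other sound stake, same as stake_a.
- file: Bystander: small file, 178 mm long along its x, up to 14 mm thick, lying beyond the holder; origin near its middle on the underside.
- bezel: Bystander: brass ring, 32 mm across, 10 mm high, lying in front of the holder; origin under its centre.
- offcut: Bystander: wooden offcut 35 by 28 by 18 mm beside the end of the holder; origin under its centre.
- mandrel: Bystander: tapered steel ring mandrel, 200 mm long, 26 mm thick, lying down; origin at the middle of its thick end, z along it.
- mallet: Bystander: mallet 260 mm long lying on the bench.
- jar: Bystander: glass jar 56 mm across, 70 mm high; origin under its centre.
- pliers: Bystander: pliers, 150 mm long, 14 mm thick, lying flat.
Not all that is in view belongs to the job. What is shaped like the chipped but black, orange or turquoise is not meant.

How it is judged:
By the outcome, as a careful person would: the job done as asked, in the order asked, and still so for the second after the job is handed in, while the arm keeps its last pose, push and grip.
It also fails if it takes over 64 s, if anything falls off the work surface, if the arm or the gripper's body presses on something with over 40 N, if the wrist force passes 120 N, or if a joint passes its speed limit or range.

## Working session

There is one attempt and no reset: what is moved stays moved. The work goes in short steps, Python scripts to look and compute and a shell command to move; the robot and the scene stay as the last step left them, time stands still between calls to the robot, and variables do not carry over. Pictures are saved under pics/ and viewed, at most 10 in all, crops included, and the job is handed in when it is done.

```bash
mkdir -p pics; ls; python3 - <<'E'
from cell import status, snapshot
import cv2,numpy as np
for n in("scene","top"):
    s=snapshot(n); cv2.imwrite(f"pics/{n}0.png",s["img"][:,:,::-1]); print(n,s["fx"],s["fy"],s["cx"],s["cy"],np.round(s["cam_to_world"],4).tolist(),[k for k in s])
print(status.state())
E
```

```text
pics
scene 543.1448120111338 543.1448120111338 315.04247807904244 238.05734376945486 [[-0.6989, -0.4181, 0.5803, 1.2275], [0.7151, -0.3935, 0.5777, 0.6439], [-0.0132, 0.8188, 0.574, 0.7208], [0.0, 0.0, 0.0, 1.0]] ['img', 'fx', 'fy', 'cx', 'cy', 'cam_to_world']
top 530.9507489077072 530.9507489077072 319.17138363874994 233.39646191802163 [[-0.0247, 0.9966, -0.078, 0.4568], [-0.9997, -0.025, -0.0022, 0.0036], [-0.0042, 0.0779, 0.997, 1.2307], [0.0, 0.0, 0.0, 1.0]] ['img', 'fx', 'fy', 'cx', 'cy', 'cam_to_world']
{'time_s': 0.1, 'q': array([ 1.28000632,  0.46829954, -0.0116362 ,  1.60355269,  0.00600656,
        1.07137385, -0.05630348]), 'qvel': array([ 0.0004182 , -0.00108074, -0.00041481, -0.00165468, -0.00021285,
        0.00084332,  0.00039623]), 'joint_efforts': array([ 4.69291626e-04, -5.21656752e+01, -1.26803902e-02, -2.44368786e+01,
       -5.67657128e-02,  1.40359596e-02,  7.19616128e-05]), 'tool_pos': array([ 0.1592421 , -0.6296426 ,  0.21372008]), 'ee_rot': array([-7.84913933e-04,  9.92336664e-01,  1.23560938e-01, -1.51194778e-04]), 'ft_force': array([-0.59969605, -1.04035008,  0.10314058]), 'wrist_torque': array([-0.00976919, -0.02233534,  0.01622712]), 'grip_force': 0.0, 'gripper_width': 0.0918240586224609}
```

View pics/scene0.png

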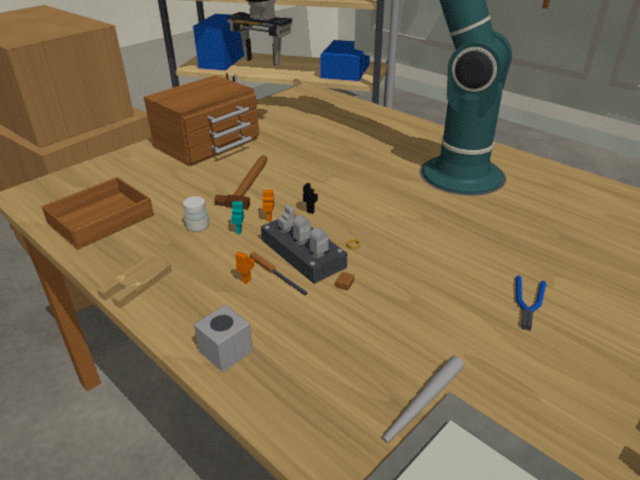

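View pics/top0.png

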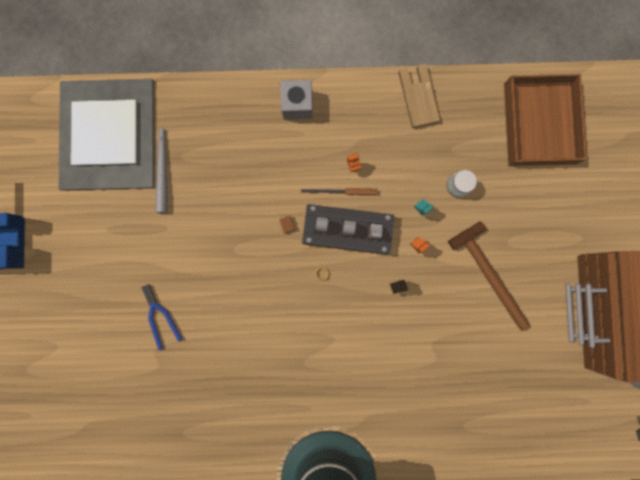

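```bash
python3 - <<'E'
import cv2,numpy as np
a=cv2.imread("pics/scene0.png")[180:290,240:360]; b=cv2.imread("pics/top0.png")[190:265,285:405]
a=cv2.resize(a,(600,550),interpolation=cv2.INTER_CUBIC)
b=cv2.resize(b,(800,500),interpolation=cv2.INTER_CUBIC)
cv2.imwrite("pics/sc1.png",a);cv2.imwrite("pics/top1.png",b)
E
```

```text
(no output)
```

View pics/sc1.png

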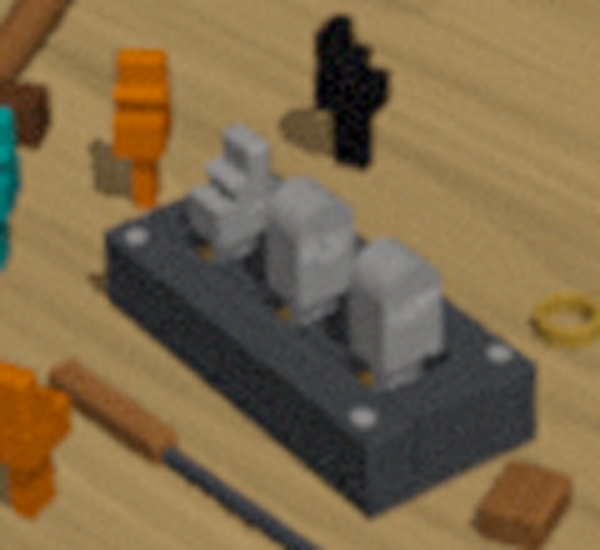

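View pics/top1.png

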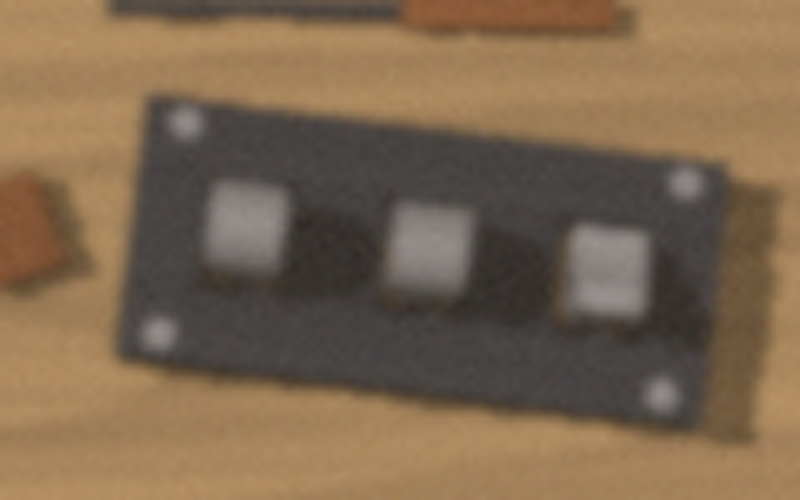

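The pictures show three grey stakes in the holder, at scene (287,217), (302,230) and (319,240). The one at (287,217) has half its head missing; in the top view it is the right end one, at (376,231). Its stump is on the robot side, so holder +x points away from the robot and this is slot0. The lookalikes are black (310,197), orange (268,204) and (245,265), and turquoise (238,216); all stand outside the holder.

```bash
cat > h.py <<'E'
import numpy as np
from scipy.optimize import least_squares
from scipy.spatial.transform import Rotation as R
from cell import status, snapshot
def proj(s,P):
    T=np.linalg.inv(s["cam_to_world"]); p=(T[:3,:3]@np.atleast_2d(P).T).T+T[:3,3]
    return np.c_[s["cx"]+s["fx"]*p[:,0]/-p[:,2], s["cy"]-s["fy"]*p[:,1]/-p[:,2]]
def H(v,L):
    c,s=np.cos(v[2]),np.sin(v[2]); L=np.atleast_2d(L)
    return np.c_[v[0]+c*L[:,0]-s*L[:,1], v[1]+s*L[:,0]+c*L[:,1], L[:,2]]
E
python3 - <<'E'
from h import *
t=snapshot("top");s=snapshot("scene")
a,b,h=.045,.1,.04
Lt=np.array([[a,b,h],[a,-b,h],[-a,-b,h],[-a,b,h]])
pt=np.array([[150,96],[728,162],[700,430],[120,358]])*.15+[285,190]-.4
Ls=np.array([[a,-b,h],[a,b,h],[-a,b,h],[a,-b,0],[a,b,0],[-a,b,0]])
ps=np.array([[105,235],[370,455],[535,370],[108,298],[370,515],[535,435]])*.2+[240,180]-.4
for m in("t","s","ts"):
    f=lambda v:np.r_[(proj(t,H(v,Lt))-pt).ravel() if "t" in m else [],(proj(s,H(v,Ls))-ps).ravel() if "s" in m else []]
    r=least_squares(f,[.5,-.05,0]); print(m,np.round(r.x,4),np.round(r.fun,1))
v=r.x; print("slot0",H(v,[[0,-.06,.04]]))
print(H(v,[[0,-.06,.084]]), proj(t,H(v,[[-.009,-.06,.089],[.0,0,.094]])),proj(s,H(v,[[-.009,-.06,.089],[0,0,.094]])))
w=snapshot("wrist");print(w["fx"],w["cx"],w["cy"],np.round(w["cam_to_world"],3))
st=status.state();q=st["ee_rot"];print(np.round(R.from_quat(np.r_[q[1:],q[0]]).as_matrix(),4))
E
```

```text
t [ 0.5588 -0.0594 -0.143 ] [-0.6 -0.1  0.8  0.3  0.7 -0.2 -0.9  0.1]
s [ 0.56   -0.0605 -0.1509] [-0.5 -0.9 -0.5 -1.7  0.8 -1.   0.1  0.9 -0.2  1.6  0.4  1. ]
ts [ 0.5596 -0.0601 -0.1486] [-0.1 -0.7  1.2  0.2  0.9 -0.4 -0.6 -0.6 -0.3 -0.9 -0.1 -1.7  1.1 -1.1
  0.3  1.   0.2  1.5  0.7  0.9]
slot0 [[ 0.55070495 -0.11943504  0.04      ]]
[[ 0.55070495 -0.11943504  0.084     ]] [[376.84609523 233.95628409]
 [349.82530931 226.20262829]] [[289.09594126 206.76790579]
 [301.68727916 217.81549832]]
371.64829954431775 319.0325551441747 237.4243565849139 [[ 0.246  0.941  0.234  0.225]
 [-0.969  0.239  0.059 -0.613]
 [-0.    -0.241  0.97   0.385]
 [ 0.     0.     0.     1.   ]]
[[ 9.695e-01  2.452e-01 -3.000e-04]
 [ 2.452e-01 -9.695e-01  8.000e-04]
 [-1.000e-04 -8.000e-04 -1.000e+00]]
```

```bash
python3 -m inch '[[0.12,-0.095,0,0,0,-0.08],[0.12,-0.095,0,0,0,0],[0.12,-0.095,0,0,0,0]]' 1; sed -n 1,5p /dev/null
```

```text
time_s: 0.55
tool_pos: [0.2375, -0.5149, 0.2143]
ee_rot: [-0.0, 0.986, 0.165, 0.0]
ft_force: [0.9, -0.6, -0.4]
gripper_width: 0.0918
grip_force: 0.0
```

```bash
python3 -m inch '[[0,0,0,0,0,-0.13],[0,0,0,0,0,-0.13],[0,0,0,0,0,-0.13],[0,0,0,0,0,-0.13],[0,0,0,0,0,-0.13],[0,0,0,0,0,-0.13],[0,0,0,0,0,-0.13],[0,0,0,0,0,-0.13]]'
cat >> h.py <<'E'
def tool():
    st=status.state(); q=st["ee_rot"]; return st, R.from_quat(np.r_[q[1:],q[0]])
def plan(p,ang,tilt=0):
    """shift (in units, tool axes now) to p and turn to closing axis at yaw ang, tool down"""
    st,r=tool(); y=np.array([np.cos(ang),np.sin(ang),0]); z=np.array([0,0,-1.]); x=np.cross(y,z)
    G=R.from_matrix(np.c_[x,y,z]); G=R.from_rotvec(tilt*x)*G
    print("shift",np.round(r.inv().apply(np.array(p)-st["tool_pos"])/.3,4),"turn",np.round((r.inv()*G).as_rotvec()/(np.pi/3),4),"t",st["time_s"],"F",np.round(st["ft_force"],1))
E
python3 -c "
from h import *
plan([.551,-.119,.2],-.147)"
```

```text
time_s: 1.35
tool_pos: [0.2368, -0.5163, 0.2145]
ee_rot: [-0.0, 0.756, 0.654, -0.0]
ft_force: [-0.4, -0.0, 0.1]
gripper_width: 0.0922
grip_force: 0.0
shift [1.4616 0.8457 0.0484] turn [-0.0001 -0.      0.0022] t 1.35 F [-0.4 -0.   0.1]
```

```bash
python3 -m inch '[[0.133,0.077,0.0044,0,0,0],[0.133,0.077,0.0044,0,0,0],[0.133,0.077,0.0044,0,0,0],[0.133,0.077,0.0044,0,0,0],[0.133,0.077,0.0044,0,0,0],[0.133,0.077,0.0044,0,0,0],[0.133,0.077,0.0044,0,0,0],[0.133,0.077,0.0044,0,0,0],[0.133,0.077,0.0044,0,0,0],[0.133,0.077,0.0044,0,0,0]]'
python3 -m inch '[[0.133,0.077,0.0044,0,0,0],[0,0,0,0,0,0],[0,0,0,0,0,0]]'
python3 - <<'E'
from h import *
import cv2
plan([.551,-.119,.2],-.147)
w=snapshot("wrist"); cv2.imwrite("pics/w0.png",w["img"][:,:,::-1])
def fish(s,P):
    T=np.linalg.inv(s["cam_to_world"]); p=(T[:3,:3]@np.atleast_2d(P).T).T+T[:3,3]; p=p*[1,-1,-1]
    th=np.arctan2(np.hypot(p[:,0],p[:,1]),p[:,2]); u=p[:,:2]/np.hypot(p[:,0],p[:,1])[:,None]
    return u*th[:,None]*s["fx"]+[s["cx"],s["cy"]]
v=[.5596,-.0601,-.147]; a,b,h=.045,.1,.04
print(fish(w,H(v,[[a,b,h],[a,-b,h],[-a,-b,h],[-a,b,h],[.015,-.06,.063],[-.015,-.06,.063],[-.015,-.048,.089],[-.015,-.072,.089],[-.003,-.048,.089]])))
print(w["cam_to_world"])
E
```

```text
time_s: 2.35
tool_pos: [0.5258, -0.155, 0.2015]
ee_rot: [0.0, 0.758, 0.652, -0.0]
ft_force: [0.8, -0.1, 0.5]
gripper_width: 0.0919
grip_force: 0.0
time_s: 2.65
tool_pos: [0.5539, -0.1194, 0.1997]
ee_rot: [-0.0, 0.757, 0.653, -0.0]
ft_force: [-0.5, -0.4, 0.0]
gripper_width: 0.0918
grip_force: 0.0
shift [-0.0002 -0.0097 -0.001 ] turn [-0.0007 -0.0001 -0.0006] t 2.65 F [-0.5 -0.4  0. ]
[[366.42624856  47.33261039]
 [363.77146265 264.37041582]
 [268.12641185 264.33079417]
 [265.10555901  47.62569757]
 [333.24962378 228.10790894]
 [297.90775321 228.11325599]
 [295.85143656 220.29668691]
 [296.30337982 250.13633508]
 [311.35002665 220.27693343]]
[[ 9.89213343e-01  1.42107647e-01  3.55299802e-02  5.63789763e-01]
 [-1.46481938e-01  9.59785231e-01  2.39489774e-01 -5.19971142e-02]
 [-6.78219143e-05 -2.42110981e-01  9.70248560e-01  3.70680762e-01]
 [ 0.00000000e+00  0.00000000e+00  0.00000000e+00  1.00000000e+00]]
```

View pics/w0.png

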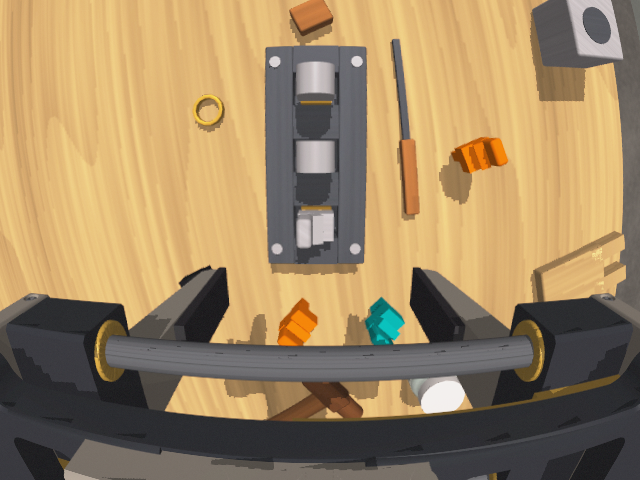

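Wrist view: the holder corners at (268,264), (364,263) and (367,47), and the chipped stake at about (316,228) with its stump on the left (robot) side, match the predicted pixels to about 1 px. So I can descend.

```bash
python3 -m inch '[[0,-0.0097,0.05,0,0,0],[0,0,0.1,0,0,0],[0,0,0.1,0,0,0],[0,0,0.09,0,0,0],[0,0,0.06,0,0,0],[0,0,0.04,0,0,0],[0,0,0,0,0,0],[0,0,0,0,0,0]]' 1
python3 -c "
from h import *
plan([.5508,-.1194,.0485],-.147)"
```

```text
time_s: 3.5
tool_pos: [0.5511, -0.1209, 0.0687]
ee_rot: [0.0, 0.759, 0.652, 0.0]
ft_force: [0.3, 0.0, 0.2]
gripper_width: 0.092
grip_force: 0.0
shift [ 0.0049 -0.0016  0.0672] turn [ 0.0007  0.0004 -0.0043] t 3.5 F [0.3 0.  0.2]
```

```bash
python3 -m inch '[[0.004,-0.0015,0.03,0,0,0],[0,0,0.03,0,0,0],[0,0,0.0072,0,0,0],[0,0,0,0,0,0],[0,0,0,0,0,0]]' 1
python3 -c "
from h import *
import cv2
plan([.5508,-.1194,.0485],-.147)
plan([.5508,-.1194,.0485],-.147)
w=snapshot('wrist')['img'][:,:,::-1]; cv2.imwrite('pics/w1.png',cv2.resize(w[150:400,200:440],None,fx=2.3,fy=2.3))
plan([.5508,-.1194,.0485],-.147)"
```

```text
time_s: 4.0
tool_pos: [0.5507, -0.1187, 0.0479]
ee_rot: [0.0, 0.758, 0.652, 0.0]
ft_force: [0.0, -0.1, 0.6]
gripper_width: 0.0921
grip_force: 0.0
shift [-0.0023  0.0006 -0.0019] turn [ 0.0001  0.     -0.0029] t 4.0 F [ 0.  -0.1  0.6]
shift [-0.0023  0.0006 -0.0019] turn [ 0.0001  0.     -0.0029] t 4.0 F [ 0.  -0.1  0.6]
shift [-0.0023  0.0004 -0.0016] turn [ 0.0003  0.     -0.003 ] t 4.05 F [-0.2  0.5 -0.7]
```

View pics/w1.png

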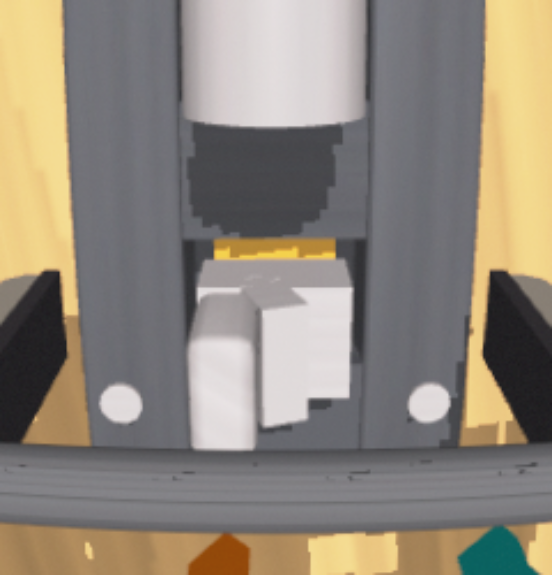

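The close view shows the shank (columns 198–352) centred between the fingers (65–484). I'm closing the gripper now.

```bash
python3 -m inch '[[0,0,-0.0015,0,0,0],[0,0,0,0,0,0],[0,0,0,0,0,0],[0,0,0,0,0,0],[0,0,0,0,0,0],[0,0,0,0,0,0],[0,0,0,0,0,0],[0,0,0,0,0,0]]' 0
python3 -c "
from h import *
plan([.5508,-.1194,.0485],-.147)
print(status.state()['wrist_torque'])
L=.0275
for d,r in((.05,0),(.1,0),(.1,.00025),(.1,.0005)):
  print(d,r,round((L+r)*np.sin(d)/.3,5),round((L-(L+r)*np.cos(d))/.3,5),d/(np.pi/3))"
```

```text
time_s: 4.85
tool_pos: [0.5507, -0.1187, 0.0483]
ee_rot: [0.0, 0.758, 0.652, 0.0]
ft_force: [2.3, -1.4, 0.6]
gripper_width: 0.0303
grip_force: 3.1
shift [-0.0021  0.0008 -0.0005] turn [ 0.0002  0.     -0.003 ] t 4.85 F [ 2.3 -1.4  0.6]
[-0.24406023 -0.87345408  0.03062836]
0.05 0 0.00458 0.00011 0.04774648292756861
0.1 0 0.00915 0.00046 0.09549296585513722
0.1 0.00025 0.00923 -0.00037 0.09549296585513722
0.1 0.0005 0.00932 -0.0012 0.09549296585513722
```

```bash
python3 -m inch '[[0,0,0,0,0,0],[0,0,0,0,0,0],[0,0,0,0,0,0]]' 0
python3 -c "
from h import *
plan([.5508,-.1194,.0485],-.147);print(status.state()['wrist_torque'])"
python3 -m inch '[[0,0.0045,0.0001,0.05,0,0],[0,0.0045,0.0001,0.05,0,0],[0,0.0045,0.0001,0.05,0,0]]'
python3 -c "
from h import *
plan([.5508,-.1194,.0485],-.147);print(status.state()['wrist_torque'])"
```

```text
time_s: 5.15
tool_pos: [0.5507, -0.1188, 0.0483]
ee_rot: [0.0, 0.758, 0.652, 0.0]
ft_force: [1.6, -0.3, -1.3]
gripper_width: 0.0297
grip_force: 30.0
shift [-0.002   0.0005 -0.0005] turn [ 0.0003  0.     -0.003 ] t 5.15 F [ 1.6 -0.3 -1.3]
[-0.05645684 -0.25868273  0.04821579]
time_s: 5.45
tool_pos: [0.555, -0.1195, 0.0488]
ee_rot: [-0.06, 0.756, 0.65, -0.052]
ft_force: [0.5, -0.8, 2.5]
gripper_width: 0.0295
grip_force: 30.0
shift [-0.0019 -0.0136  0.0031] turn [-1.511e-01 -1.000e-04 -3.200e-03] t 5.45 F [ 0.5 -0.8  2.5]
[-0.23851387 -0.47466278 -0.01931815]
```

```bash
python3 -m inch '[[0,-0.0057,0.0002,-0.06,0,0],[0,-0.0057,-0.0002,-0.06,0,0],[0,-0.0057,-0.0002,-0.06,0,0],[0,-0.0057,-0.0002,-0.06,0,0],[0,-0.0057,-0.0002,-0.06,0,0]]'
python3 -c "
from h import *
plan([.5508,-.1194,.0485],-.147);print(status.state()['wrist_torque'])"
python3 -m inch '[[0,0.0057,0.0002,0.06,0,0],[0,0.0057,-0.0002,0.06,0,0],[0,0.0057,-0.0002,0.06,0,0],[0,0.0057,-0.0002,0.06,0,0],[0,0.0057,-0.0002,0.06,0,0]]'
python3 -c "
from h import *
plan([.5508,-.1194,.0485],-.147);print(status.state()['wrist_torque'])"
```

```text
time_s: 5.95
tool_pos: [0.5468, -0.1181, 0.0488]
ee_rot: [0.061, 0.756, 0.65, 0.053]
ft_force: [5.0, -1.8, -7.6]
gripper_width: 0.0295
grip_force: 30.0
shift [-0.0023  0.0135  0.0031] turn [ 0.1538 -0.0004 -0.0032] t 5.95 F [ 5.  -1.8 -7.6]
[-0.45815024 -0.5974178  -0.05656547]
time_s: 6.45
tool_pos: [0.5543, -0.1193, 0.049]
ee_rot: [-0.061, 0.756, 0.65, -0.052]
ft_force: [0.2, -0.4, -1.7]
gripper_width: 0.0299
grip_force: 30.0
shift [-0.002  -0.011   0.0034] turn [-0.153  -0.0004 -0.0034] t 6.45 F [ 0.2 -0.4 -1.7]
[-0.19428914 -0.5476203  -0.08632191]
```

```bash
for i in 1; do python3 -m inch '[[0,-0.006,0.0002,-0.06,0,0],[0,-0.006,-0.0002,-0.06,0,0],[0,-0.006,-0.0003,-0.06,0,0],[0,-0.006,-0.0003,-0.06,0,0],[0,-0.006,-0.0002,-0.06,0,0],[0,0.006,0.0002,0.06,0,0],[0,0.006,-0.0002,0.06,0,0],[0,0.006,-0.0003,0.06,0,0],[0,0.006,-0.0003,0.06,0,0],[0,0.006,-0.0002,0.06,0,0]]' | grep -E 'pos|ft'; done
python3 -m inch '[[0,-0.006,0.0002,-0.06,0,0],[0,-0.006,-0.0002,-0.06,0,0],[0,-0.006,-0.0003,-0.06,0,0],[0,-0.006,-0.0003,-0.06,0,0],[0,-0.006,-0.0002,-0.06,0,0],[0,0.006,0.0002,0.06,0,0],[0,0.006,-0.0002,0.06,0,0],[0,0.006,-0.0003,0.06,0,0],[0,0.006,-0.0003,0.06,0,0],[0,0.006,-0.0002,0.06,0,0]]' | grep -E 'pos|ft'
python3 -m inch '[[0,-0.0063,0.0002,-0.06,0,0],[0,-0.0063,-0.0002,-0.06,0,0],[0,-0.0063,-0.0003,-0.06,0,0],[0,-0.0063,-0.0003,-0.06,0,0],[0,-0.0063,-0.0002,-0.06,0,0],[0,-0.0063,0,-0.06,0,0]]'
python3 -c "
from h import *
plan([.5508,-.1194,.0485],-.147);print(status.state()['wrist_torque'])"
```

```text
tool_pos: [0.5533, -0.1192, 0.0496]
ft_force: [-0.9, 0.4, -5.1]
tool_pos: [0.5527, -0.1191, 0.0504]
ft_force: [-2.4, -0.1, -4.5]
time_s: 9.05
tool_pos: [0.5428, -0.1176, 0.0506]
ee_rot: [0.083, 0.754, 0.648, 0.072]
ft_force: [6.1, -0.9, -12.6]
gripper_width: 0.0298
grip_force: 29.9
shift [-0.0021  0.025   0.0128] turn [ 0.2113 -0.0005 -0.0038] t 9.05 F [  6.1  -0.9 -12.6]
[-0.14500911 -0.45739816 -0.04338644]
```

```bash
cat >> h.py <<'E'
import cv2
def chk():
    a=cv2.imread("pics/scene0.png",0).astype(np.float32); b=cv2.cvtColor(snapshot("scene")["img"],cv2.COLOR_RGB2GRAY).astype(np.float32)
    for n,(u,v) in dict(left=(268,240),mid=(287,262),near=(314,275),right=(342,262),bg=(280,278)).items():
        s=np.s_[v-9:v+10,u-9:u+10]; d,r=cv2.phaseCorrelate(a[s],b[s],cv2.createHanningWindow((19,19),cv2.CV_32F)); print(n,np.round(d,2),round(r,2),round(float(abs(a[s]-b[s]).mean()),1))
def pose(v=(.5508,-.1194,-.147)):
    st,r=tool(); z=r.apply([0,0,1]); c,s=np.cos(v[2]),np.sin(v[2]); hx=np.array([c,s,0]); hy=np.array([-s,c,0])
    d=st["tool_pos"]-[v[0],v[1],.021]; th=np.arctan2(-z@hx,-z[2]); L=np.hypot(d@hx,d[2])
    print("t",st["time_s"],"tilt",round(th,3),"L %.1f xoff %.1f yoff %.1f mm"%tuple(1e3*np.array([d[2]/np.cos(th),d@hx-d[2]*np.tan(th),d@hy])),"F",np.round(st["ft_force"],1),"T",np.round(st["wrist_torque"],2),"w",round(st["gripper_width"],4))
E
python3 -c "
from h import *
pose();chk();pose()"
```

```text
t 9.05 tilt -0.221 L 30.3 xoff -1.5 yoff 0.6 mm F [  6.1  -0.9 -12.6] T [-0.15 -0.46 -0.04] w 0.0298
left [-0.23 -0.74] 0.87 8.0
mid [ 0.33 -0.07] 1.06 6.5
near [0.31 0.05] 1.05 4.8
right [-0.1 -0.1] 1.0 4.2
bg [-0.03  0.02] 1.06 4.4
t 9.1 tilt -0.224 L 30.4 xoff -2.3 yoff 0.8 mm F [  3.7   1.2 -10.9] T [-0.15 -0.34 -0.12] w 0.0299
```

```bash

python3 -m inch '[[0,0.0073,0.0008,0.06,0,0],[0,0.0073,0.0005,0.06,0,0],[0,0.0073,0.0002,0.06,0,0]]'|grep ft
python3 -c "
from h import *
pose();chk();pose()
w=snapshot('scene')['img'][:,:,::-1]; b=cv2.imread('pics/scene0.png')
cv2.imwrite('pics/cmp.png',cv2.resize(np.hstack([b[190:290,250:360],w[190:290,250:360]]),None,fx=3.5,fy=3.5,interpolation=2))"
```

```text
ft_force: [-2.1, 0.2, -4.3]
t 9.4 tilt -0.023 L 30.5 xoff -2.7 yoff 0.6 mm F [-2.1  0.2 -4.3] T [ 0.07  0.44 -0.2 ] w 0.0296
left [ 0.63 -0.32] 1.08 9.9
mid [-0.07 -0.3 ] 0.95 7.6
near [-0.21 -0.12] 1.0 5.1
right [-0.06 -0.26] 0.96 4.3
bg [0.18 0.33] 1.0 5.0
t 9.45 tilt -0.02 L 30.4 xoff -2.1 yoff 0.5 mm F [-10.    1.8  15.4] T [ 0.44  2.51 -0.08] w 0.0299
```

View pics/cmp.png

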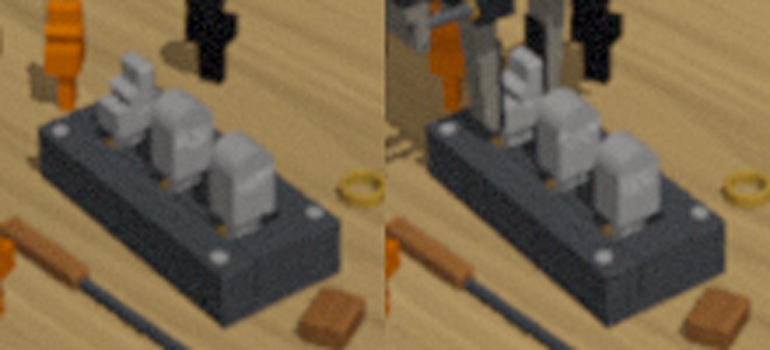

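```bash
cat >> h.py <<'E'
def chk2():
    """ECC translation of the near half of the holder, scene view"""
    a=cv2.imread("pics/scene0.png",0); b=np.mean([cv2.cvtColor(snapshot("scene")["img"],cv2.COLOR_RGB2GRAY) for _ in range(3)],0).astype(np.uint8)
    for n,(u0,u1,v0,v1) in dict(near=(293,352,218,285),leftedge=(262,300,238,272),right=(322,352,245,285),ref=(285,345,286,330)).items():
        M=np.eye(2,3,dtype=np.float32); T=a[v0:v1,u0:u1]
        try:
            m=np.zeros_like(a); c,M=cv2.findTransformECC(T,b[v0-5:v1+5,u0-5:u1+5],np.float32([[1,0,5],[0,1,5]]),cv2.MOTION_TRANSLATION,(3,60,1e-4),None,3); print(n,np.round(M[:,2]-5,2),round(c,3))
        except cv2.error as e: print(n,"fail")
E
python3 -c "
from h import *
chk2();pose()
v=(.5596,-.0601,-.147);s=snapshot('scene');p=H(v,[[.0,.06,.04]])
print('1mm +x px',proj(s,p+[.001,0,0])-proj(s,p),'1mm z',proj(s,p+[0,0,.001])-proj(s,p))"
```

```text
near [ 0.09 -0.07] 0.998
leftedge [ 0.58 -0.12] 0.996
right [-0.    0.11] 0.998
ref [-0.01  0.04] 0.997
t 9.65 tilt -0.027 L 30.4 xoff -2.1 yoff 0.6 mm F [-4.6  0.7  3. ] T [ 0.19  1.32 -0.1 ] w 0.0295
1mm +x px [[-0.32941631  0.20507848]] 1mm z [[-0.0042082  -0.38164757]]
```

```bash
cat >> h.py <<'E'
def fish(s,P):
    T=np.linalg.inv(s["cam_to_world"]); p=(T[:3,:3]@np.atleast_2d(P).T).T+T[:3,3]; p=p*[1,-1,-1]
    th=np.arctan2(np.hypot(p[:,0],p[:,1]),p[:,2]); u=p[:,:2]/np.hypot(p[:,0],p[:,1])[:,None]
    return u*th[:,None]*s["fx"]+[s["cx"],s["cy"]]
def wr(name,k=3,c=(225,415,60,320)):
    w=snapshot("wrist"); im=w["img"][:,:,::-1]; u0,u1,v0,v1=c
    im=cv2.resize(im[v0:v1,u0:u1],None,fx=k,fy=k,interpolation=2)
    t=np.linspace(-1,1,30)[:,None]; e=np.ones_like(t)
    for sg in(-1,1):
      for L in(np.c_[sg*.045*e,.1*t,.04*e],np.c_[sg*.02*e,.075*t,.04*e],):
        q=(fish(w,H((.5596,-.0601,-.147),L))-[u0,v0]+.5)*k
        cv2.polylines(im,[q.round().astype(int)],False,(0,0,255),1)
    cv2.imwrite(name,im)
E
python3 -c "
from h import *
wr('pics/w2.png',2.25);pose()"
```

```text
t 9.75 tilt -0.027 L 30.4 xoff -2.1 yoff 0.6 mm F [-5.4  0.6  2.7] T [ 0.27  1.5  -0.16] w 0.0296
```

View pics/w2.png

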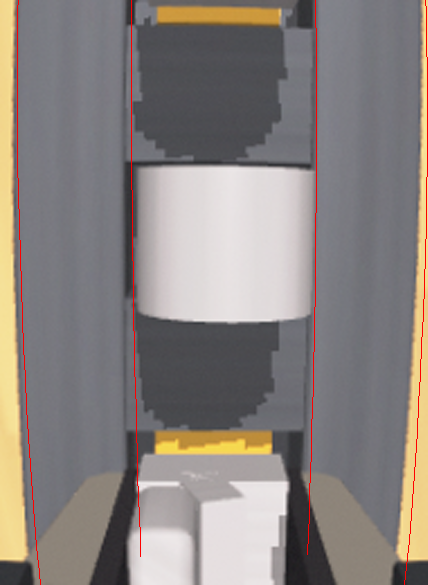

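The wrist view shows the slot centre (crop columns 128–302, jaw 155–272) about 1–1.5 mm toward the robot from where I measured it, with the stake still centred in it. So the holder has crept slightly at this end, and I'll bias the swings to bring it back.

```bash

python3 -m inch '[[0,0.008,0,0.06,0,0],[0,0.008,-0.0002,0.06,0,0],[0,0.008,-0.0002,0.06,0,0]]'|grep ft
python3 -c "
from h import *
pose()"
python3 -m inch '[[0,-0.0064,0.0002,-0.06,0,0],[0,-0.0064,-0.0002,-0.06,0,0],[0,-0.0064,-0.0002,-0.06,0,0],[0,-0.0064,-0.0002,-0.06,0,0],[0,-0.0064,0.0001,-0.06,0,0]]'|grep ft
python3 -c "
from h import *
pose()"
```

```text
ft_force: [-5.5, 1.1, -3.5]
t 10.05 tilt 0.166 L 30.5 xoff -1.8 yoff 0.5 mm F [-5.5  1.1 -3.5] T [ 0.19  1.21 -0.18] w 0.0298
ft_force: [2.3, -0.9, -10.0]
t 10.55 tilt -0.159 L 30.9 xoff 0.9 yoff 0.6 mm F [  2.3  -0.9 -10. ] T [ 0.01  0.06 -0.15] w 0.0299
```

```bash

python3 -m inch '[[0,0.0076,0.0003,0.07,0,0],[0,0.0076,-0.0002,0.07,0,0],[0,0.0076,-0.0002,0.07,0,0],[0,0.0076,-0.0002,0.07,0,0],[0,0.0076,0.0002,0.07,0,0]]'|grep ft
python3 -c "
from h import *
pose()"
python3 -m inch '[[0,-0.0076,0.0003,-0.07,0,0],[0,-0.0076,-0.0002,-0.07,0,0],[0,-0.0076,-0.0002,-0.07,0,0],[0,-0.0076,-0.0002,-0.07,0,0],[0,-0.0076,0.0002,-0.07,0,0]]'|grep ft
python3 -c "
from h import *
pose()"
python3 -m inch '[[0,0.0078,0.0003,0.07,0,0],[0,0.0078,-0.0002,0.07,0,0],[0,0.0078,-0.0002,0.07,0,0],[0,0.0078,-0.0002,0.07,0,0],[0,0.0078,0.0002,0.07,0,0]]'|grep ft
python3 -c "
from h import *
pose()"
```

```text
ft_force: [-4.2, 1.3, -6.4]
t 11.05 tilt 0.217 L 31.1 xoff -0.9 yoff 0.6 mm F [-4.2  1.3 -6.4] T [ 0.08  0.36 -0.16] w 0.0294
ft_force: [2.7, -1.0, -12.8]
t 11.55 tilt -0.16 L 31.9 xoff 1.6 yoff 0.6 mm F [  2.7  -1.  -12.8] T [-0.16 -0.15 -0.09] w 0.0297
ft_force: [-4.7, 1.2, -7.0]
t 12.05 tilt 0.217 L 31.9 xoff -0.9 yoff 0.6 mm F [-4.7  1.2 -7. ] T [ 0.13  0.34 -0.19] w 0.0296
```

```bash

python3 -m inch '[[0,-0.008,0.0003,-0.072,0,0],[0,-0.008,-0.0002,-0.072,0,0],[0,-0.008,-0.0002,-0.072,0,0],[0,-0.008,-0.0001,-0.072,0,0],[0,-0.008,0.0003,-0.072,0,0],[0,0.0079,0.0003,0.07,0,0],[0,0.0079,-0.0002,0.07,0,0],[0,0.0079,-0.0003,0.07,0,0],[0,0.0079,-0.0003,0.07,0,0],[0,0.0079,0.0002,0.07,0,0]]'|grep ft
python3 -c "
from h import *
pose()"
python3 -m inch '[[0,-0.008,0.0003,-0.072,0,0],[0,-0.008,-0.0002,-0.072,0,0],[0,-0.008,-0.0002,-0.072,0,0],[0,-0.008,-0.0001,-0.072,0,0],[0,-0.008,0.0003,-0.072,0,0]]'|grep ft
python3 -c "
from h import *
pose()"
python3 -m inch '[[0,0.0082,0.0003,0.072,0,0],[0,0.0082,-0.0002,0.072,0,0],[0,0.0082,-0.0003,0.072,0,0],[0,0.0082,-0.0003,0.072,0,0],[0,0.0082,0.0002,0.072,0,0]]'|grep ft
python3 -c "
from h import *
pose();chk2()"
```

```text
ft_force: [-4.3, 0.4, -6.5]
t 13.05 tilt 0.207 L 32.8 xoff -1.0 yoff 0.6 mm F [-4.3  0.4 -6.5] T [ 0.13  0.38 -0.23] w 0.0295
ft_force: [3.1, -0.8, -11.8]
t 13.55 tilt -0.181 L 33.7 xoff 1.9 yoff 0.7 mm F [  3.1  -0.8 -11.8] T [-0.11 -0.05 -0.2 ] w 0.0299
ft_force: [-4.1, 0.8, -7.5]
t 14.05 tilt 0.207 L 33.7 xoff -0.9 yoff 0.6 mm F [-4.1  0.8 -7.5] T [ 0.22  0.36 -0.21] w 0.0294
near [ 0.2  -0.06] 0.996
leftedge [ 0.76 -0.12] 0.994
right [0.05 0.1 ] 0.998
ref [-0.05  0.04] 0.997
```

```bash

python3 -m inch '[[0,-0.0086,0.0003,-0.072,0,0],[0,-0.0086,-0.0002,-0.072,0,0],[0,-0.0086,-0.0002,-0.072,0,0],[0,-0.0086,-0.0002,-0.072,0,0],[0,-0.0086,0.0003,-0.072,0,0],[0,0.0086,0.0003,0.072,0,0],[0,0.0086,-0.0002,0.072,0,0],[0,0.0086,-0.0003,0.072,0,0],[0,0.0086,-0.0003,0.072,0,0],[0,0.0086,0.0002,0.072,0,0]]'|grep ft
python3 -c "
from h import *
pose()"
python3 -m inch '[[0,-0.0088,0.0003,-0.072,0,0],[0,-0.0088,-0.0002,-0.072,0,0],[0,-0.0088,-0.0002,-0.072,0,0],[0,-0.0088,-0.0002,-0.072,0,0],[0,-0.0088,0.0003,-0.072,0,0],[0,0.0088,0.0003,0.072,0,0],[0,0.0088,-0.0002,0.072,0,0],[0,0.0088,-0.0003,0.072,0,0],[0,0.0088,-0.0003,0.072,0,0],[0,0.0088,0.0002,0.072,0,0]]'|grep ft
python3 -c "
from h import *
pose()"
python3 -m inch '[[0,-0.009,0.0003,-0.072,0,0],[0,-0.009,-0.0002,-0.072,0,0],[0,-0.009,-0.0002,-0.072,0,0],[0,-0.009,-0.0002,-0.072,0,0],[0,-0.009,0.0003,-0.072,0,0]]'|grep ft
python3 -c "
from h import *
pose()"
```

```text
ft_force: [-4.1, 1.7, -7.5]
t 15.2 tilt 0.206 L 35.0 xoff -1.0 yoff 0.6 mm F [-4.1  1.7 -7.5] T [ 0.22  0.43 -0.2 ] w 0.0298
ft_force: [-4.9, 0.5, -7.7]
t 16.2 tilt 0.206 L 36.0 xoff -1.2 yoff 0.7 mm F [-4.9  0.5 -7.7] T [ 0.25  0.37 -0.22] w 0.0294
ft_force: [4.4, -0.8, -13.8]
t 16.7 tilt -0.182 L 37.2 xoff 1.9 yoff 0.8 mm F [  4.4  -0.8 -13.8] T [-0.12 -0.23 -0.14] w 0.0297
```

```bash

python3 -m inch '[[0,0.0092,0.0003,0.072,0,0],[0,0.0092,-0.0002,0.072,0,0],[0,0.0092,-0.0003,0.072,0,0],[0,0.0092,-0.0003,0.072,0,0],[0,0.0092,0.0002,0.072,0,0],[0,-0.0092,0.0004,-0.072,0,0],[0,-0.0092,-0.0002,-0.072,0,0],[0,-0.0092,-0.0002,-0.072,0,0],[0,-0.0092,-0.0001,-0.072,0,0],[0,-0.0092,0.0003,-0.072,0,0]]'|grep ft
python3 -c "
from h import *
pose()"
python3 -m inch '[[0,0.0094,0.0003,0.072,0,0],[0,0.0094,-0.0002,0.072,0,0],[0,0.0094,-0.0003,0.072,0,0],[0,0.0094,-0.0003,0.072,0,0],[0,0.0094,0.0002,0.072,0,0],[0,-0.0094,0.0004,-0.072,0,0],[0,-0.0094,-0.0002,-0.072,0,0],[0,-0.0094,-0.0002,-0.072,0,0],[0,-0.0094,-0.0001,-0.072,0,0],[0,-0.0094,0.0003,-0.072,0,0]]'|grep ft
python3 -c "
from h import *
pose()"
python3 -m inch '[[0,0.0097,0.0003,0.072,0,0],[0,0.0097,-0.0002,0.072,0,0],[0,0.0097,-0.0003,0.072,0,0],[0,0.0097,-0.0003,0.072,0,0],[0,0.0097,0.0002,0.072,0,0]]'|grep ft
python3 -c "
from h import *
pose();chk2()"
```

```text
ft_force: [3.4, 0.1, -12.3]
t 17.7 tilt -0.182 L 38.3 xoff 1.9 yoff 0.8 mm F [  3.4   0.1 -12.3] T [-0.11 -0.18 -0.16] w 0.03
ft_force: [3.7, 0.8, -12.7]
t 18.7 tilt -0.182 L 39.4 xoff 2.1 yoff 0.8 mm F [  3.7   0.8 -12.7] T [ 0.02 -0.1  -0.11] w 0.0298
ft_force: [-5.4, 1.9, -8.1]
t 19.2 tilt 0.207 L 39.2 xoff -1.3 yoff 0.8 mm F [-5.4  1.9 -8.1] T [ 0.32  0.58 -0.24] w 0.0298
near [ 0.29 -0.09] 0.995
leftedge [ 1.21 -0.02] 0.99
right [0.1  0.09] 0.998
ref [-0.03  0.06] 0.997
```

```bash
cat >> h.py <<'E'
def ray(s,uv):
    d=np.array(uv,float)-[s["cx"],s["cy"]]; r=np.linalg.norm(d,axis=1); th=r/s["fx"]
    c=np.c_[d/r[:,None]*np.sin(th)[:,None],np.cos(th)]*[1,-1,-1]; return c@s["cam_to_world"][:3,:3].T
def edges(w,img,ys=np.linspace(-.03,.085,40),h=.04):
    hsv=cv2.cvtColor(cv2.GaussianBlur(img,(3,3),0),cv2.COLOR_RGB2HSV)[:,:,1].astype(float); out=[]
    for sg in(-1,1):
        P=[]
        for y in ys:
            xs=np.arange(.030,.062,.0002); W=H((.5596,-.0601,-.147),np.c_[sg*xs,0*xs+y,0*xs+h]); p=fish(w,W)
            v=cv2.remap(hsv.astype(np.float32),p[:,0].astype(np.float32)[None],p[:,1].astype(np.float32)[None],1)[0]
            k=np.nonzero(v>75)[0]
            if len(k) and k[0]>3: P.append((y,sg*xs[k[0]]))
        P=np.array(P); f=np.polyfit(P[:,0],P[:,1],1)
        for _ in range(3):
            r=np.abs(np.polyval(f,P[:,0])-P[:,1]); P=P[r<max(.0006,2*np.median(r))]; f=np.polyfit(P[:,0],P[:,1],1)
        out.append(f); print(sg,len(P),"slope %.4f  x at y=0 %.1f  y=-60 %.1f mm"%(f[0],1e3*f[1],1e3*np.polyval(f,-.06)))
    m=(out[0]+out[1])/2; print("axis dx at y=-60: %.1f, 0: %.1f, +60: %.1f mm, yaw %.4f"%(1e3*np.polyval(m,-.06),1e3*m[1],1e3*np.polyval(m,.06),-m[0]))
E
python3 -c "
from h import *
w=snapshot('wrist'); c=dict(w); edges(w,w['img'])
c['cam_to_world']=np.array([[ 9.89213343e-01,1.42107647e-01,3.55299802e-02,5.63789763e-01],[-1.46481938e-01,9.59785231e-01,2.39489774e-01,-5.19971142e-02],[-6.78219143e-05,-2.42110981e-01,9.70248560e-01,3.70680762e-01],[0,0,0,1]])
print('start');edges(c,cv2.imread('pics/w0.png')[:,:,::-1].copy())"
```

```text
-1 40 slope 0.0245  x at y=0 -47.2  y=-60 -48.7 mm
1 40 slope 0.0242  x at y=0 42.6  y=-60 41.2 mm
axis dx at y=-60: -3.8, 0: -2.3, +60: -0.8 mm, yaw -0.0243
start
-1 40 slope -0.0004  x at y=0 -45.0  y=-60 -44.9 mm
1 40 slope -0.0011  x at y=0 44.6  y=-60 44.7 mm
axis dx at y=-60: -0.1, 0: -0.2, +60: -0.2 mm, yaw 0.0008
```

The edge fit shows the holder yawed -0.024 rad, with slot0 about 3.8 mm toward the robot. I'll bring the stake upright, where the static grip holds, and drag the holder back.

```bash

python3 -m inch '[[0,-0.0095,0.0002,-0.07,0,0],[0,-0.0095,0.0002,-0.07,0,0],[0,-0.0079,0.0003,-0.058,0,0],[0,0,0,0,0,0]]'|grep ft
python3 -c "
from h import *
pose();w=snapshot('wrist');edges(w,w['img']);pose()"
```

```text
ft_force: [1.4, 1.0, -10.5]
t 19.8 tilt -0.01 L 40.0 xoff 0.8 yoff 0.6 mm F [  1.4   1.  -10.5] T [ 0.13 -0.28 -0.18] w 0.0297
-1 40 slope 0.0246  x at y=0 -47.3  y=-60 -48.8 mm
1 40 slope 0.0246  x at y=0 42.5  y=-60 41.0 mm
axis dx at y=-60: -3.9, 0: -2.4, +60: -0.9 mm, yaw -0.0246
t 19.85 tilt -0.007 L 40.0 xoff 0.8 yoff 0.5 mm F [-0.7  0.9 -7.7] T [ 0.27  0.2  -0.16] w 0.0295
```

```bash

python3 -m inch '[[0,0.0035,0,0,0,0],[0,0.0035,0,0,0,0],[0,0.0035,0,0,0,0],[0,0.0035,0,0,0,0],[0,0,0,0,0,0]]'|grep ft
python3 -c "
from h import *
pose();w=snapshot('wrist');edges(w,w['img']);pose()"
```

```text
ft_force: [-12.1, 2.9, 5.6]
t 20.35 tilt 0.003 L 39.8 xoff 1.4 yoff 0.7 mm F [-12.1   2.9   5.6] T [ 0.73  3.25 -0.15] w 0.0294
-1 40 slope 0.0243  x at y=0 -47.2  y=-60 -48.7 mm
1 40 slope 0.0245  x at y=0 42.5  y=-60 41.0 mm
axis dx at y=-60: -3.8, 0: -2.4, +60: -0.9 mm, yaw -0.0244
t 20.4 tilt 0.003 L 39.7 xoff 1.3 yoff 0.7 mm F [-12.7   2.7   4.7] T [ 0.68  3.27 -0.17] w 0.0297
```

```bash

python3 -m inch '[[0,0.0035,0,0,0,0],[0,0.0035,0,0,0,0],[0,0.0035,0,0,0,0],[0,0,0,0,0,0]]'|grep ft
python3 -c "
from h import *
pose();w=snapshot('wrist');edges(w,w['img']);pose()"
```

```text
ft_force: [-16.4, 2.5, 10.1]
t 20.8 tilt 0.008 L 39.6 xoff 2.1 yoff 0.7 mm F [-16.4   2.5  10.1] T [ 0.92  4.59 -0.19] w 0.0299
-1 40 slope 0.0248  x at y=0 -47.3  y=-60 -48.8 mm
1 40 slope 0.0241  x at y=0 42.5  y=-60 41.0 mm
axis dx at y=-60: -3.9, 0: -2.4, +60: -0.9 mm, yaw -0.0245
t 20.85 tilt 0.008 L 39.6 xoff 2.1 yoff 0.7 mm F [-17.5   3.7   9.7] T [ 0.97  4.64 -0.13] w 0.0295
```

```bash

python3 -m inch '[[0,0.0,-0.002,0,0,0],[0,0,-0.002,0,0,0],[0,0.003,-0.001,0,0,0],[0,0,0,0,0,0]]'|grep ft
python3 -c "
from h import *
pose();w=snapshot('wrist');edges(w,w['img']);pose()"
python3 -m inch '[[0,0.004,-0.001,0,0,0],[0,0.004,-0.001,0,0,0],[0,0,0,0,0,0]]'|grep ft
python3 -c "
from h import *
pose();w=snapshot('wrist');edges(w,w['img']);pose()"
```

```text
ft_force: [-10.0, 2.6, -5.5]
t 21.25 tilt 0.005 L 39.7 xoff 4.5 yoff 0.6 mm F [-10.    2.6  -5.5] T [0.6  2.67 0.08] w 0.0297
-1 40 slope 0.0040  x at y=0 -45.8  y=-60 -46.1 mm
1 40 slope 0.0040  x at y=0 43.9  y=-60 43.7 mm
axis dx at y=-60: -1.2, 0: -1.0, +60: -0.7 mm, yaw -0.0040
t 21.3 tilt 0.005 L 39.7 xoff 4.5 yoff 0.5 mm F [-9.8  2.1 -5.6] T [0.62 2.66 0.12] w 0.0295
ft_force: [-7.5, 2.1, -11.1]
t 21.6 tilt 0.004 L 39.8 xoff 7.5 yoff 0.5 mm F [ -7.5   2.1 -11.1] T [0.45 1.91 0.23] w 0.0293
-1 40 slope -0.0149  x at y=0 -44.0  y=-60 -43.1 mm
1 40 slope -0.0150  x at y=0 45.8  y=-60 46.7 mm
axis dx at y=-60: 1.8, 0: 0.9, +60: 0.0 mm, yaw 0.0149
t 21.65 tilt 0.004 L 39.8 xoff 7.5 yoff 0.5 mm F [ -6.5   2.1 -11.5] T [0.38 1.93 0.24] w 0.03
```

```bash

python3 -m inch '[[0,-0.01,0.0005,-0.06,0,0],[0,-0.01,-0.0001,-0.06,0,0],[0,-0.01,0,-0.06,0,0],[0,0.01,0.0004,0.072,0,0],[0,0.01,-0.0002,0.072,0,0],[0,0.01,-0.0003,0.072,0,0],[0,0.01,-0.0003,0.072,0,0],[0,0.01,0.0002,0.072,0,0]]'|grep ft
python3 -c "
from h import *
pose();w=snapshot('wrist');edges(w,w['img'])"
python3 -m inch '[[0,-0.0102,0.0003,-0.072,0,0],[0,-0.0102,-0.0002,-0.072,0,0],[0,-0.0102,-0.0002,-0.072,0,0],[0,-0.0102,-0.0002,-0.072,0,0],[0,-0.0102,0.0003,-0.072,0,0]]'|grep ft
python3 -c "
from h import *
pose();w=snapshot('wrist');edges(w,w['img'])"
```

```text
ft_force: [-4.9, 0.9, -9.4]
t 22.45 tilt 0.19 L 42.1 xoff 7.9 yoff 0.5 mm F [-4.9  0.9 -9.4] T [0.19 0.55 0.05] w 0.0296
-1 40 slope -0.0152  x at y=0 -43.9  y=-60 -42.9 mm
1 40 slope -0.0142  x at y=0 46.2  y=-60 47.0 mm
axis dx at y=-60: 2.0, 0: 1.2, +60: 0.3 mm, yaw 0.0147
ft_force: [1.4, -0.7, -8.6]
t 23.0 tilt -0.2 L 44.5 xoff 12.6 yoff 0.7 mm F [ 1.4 -0.7 -8.6] T [0.02 0.34 0.01] w 0.0296
-1 40 slope -0.0156  x at y=0 -44.0  y=-60 -43.1 mm
1 40 slope -0.0152  x at y=0 45.8  y=-60 46.7 mm
axis dx at y=-60: 1.8, 0: 0.9, +60: -0.0 mm, yaw 0.0154
```

```bash

python3 -m inch '[[0,0.002,-0.0002,0.064,0,0],[0,0.002,-0.0005,0.064,0,0],[0,0.002,-0.0005,0.063,0,0],[0,0,0,0,0,0]]'|grep ft
python3 -c "
from h import *
pose();w=snapshot('wrist');edges(w,w['img']);pose()"
```

```text
ft_force: [2.1, -0.4, 4.6]
t 23.45 tilt -0.001 L 45.1 xoff 9.2 yoff 0.8 mm F [ 2.1 -0.4  4.6] T [-0.11 -0.55  0.04] w 0.0295
-1 40 slope -0.0152  x at y=0 -43.9  y=-60 -43.0 mm
1 40 slope -0.0152  x at y=0 45.9  y=-60 46.8 mm
axis dx at y=-60: 1.9, 0: 1.0, +60: 0.1 mm, yaw 0.0152
t 23.5 tilt -0.003 L 45.2 xoff 9.2 yoff 0.9 mm F [ 3.9 -0.7  1.8] T [-0.29 -1.26  0.01] w 0.0298
```

```bash

python3 -m inch '[[0,0,-0.002,0,0,0],[0,0,-0.002,0,0,0],[0,0,0,0,0,0]]'|grep ft
python3 -c "
from h import *
pose()"
```

```text
ft_force: [6.9, -0.6, -8.2]
t 23.8 tilt -0.004 L 45.3 xoff 7.7 yoff 0.6 mm F [ 6.9 -0.6 -8.2] T [-0.34 -2.2   0.  ] w 0.0297
```

```bash

python3 -m inch '[[0,0.0095,0.0003,0.06,0,0],[0,0.0095,-0.0003,0.06,0,0],[0,0.0095,-0.0001,0.06,0,0],[0,-0.0105,0.0003,-0.06,0,0],[0,-0.0105,-0.0003,-0.06,0,0],[0,-0.0105,-0.0003,-0.06,0,0],[0,0,0,0,0,0]]'|grep ft
python3 -c "
from h import *
pose();w=snapshot('wrist');edges(w,w['img']);pose()"
```

```text
ft_force: [5.2, -0.3, -10.4]
t 24.5 tilt -0.002 L 45.7 xoff 4.0 yoff 0.4 mm F [  5.2  -0.3 -10.4] T [-0.24 -1.61 -0.06] w 0.0299
-1 40 slope 0.0125  x at y=0 -45.7  y=-60 -46.5 mm
1 40 slope 0.0124  x at y=0 44.0  y=-60 43.2 mm
axis dx at y=-60: -1.6, 0: -0.9, +60: -0.1 mm, yaw -0.0124
t 24.55 tilt 0.0 L 45.7 xoff 4.1 yoff 0.3 mm F [ 4.1 -0.3 -7.3] T [-0.08 -1.17 -0.02] w 0.0295
```

```bash

python3 -m inch '[[0,0.005,-0.0005,0,0,0],[0,0.005,-0.0005,0,0,0],[0,0.004,0,0,0,0],[0,0,0,0,0,0]]'|grep ft
python3 -c "
from h import *
pose();w=snapshot('wrist');edges(w,w['img']);pose()"
```

```text
ft_force: [-7.6, 1.4, 4.6]
t 24.95 tilt 0.011 L 45.5 xoff 4.5 yoff 0.6 mm F [-7.6  1.4  4.6] T [ 0.23  1.83 -0.05] w 0.0291
-1 40 slope 0.0127  x at y=0 -45.7  y=-60 -46.5 mm
1 40 slope 0.0130  x at y=0 44.0  y=-60 43.2 mm
axis dx at y=-60: -1.6, 0: -0.9, +60: -0.1 mm, yaw -0.0128
t 25.0 tilt 0.011 L 45.5 xoff 4.5 yoff 0.6 mm F [-7.7  1.1  4.5] T [ 0.25  1.78 -0.01] w 0.0299
```

```bash

python3 -m inch '[[0,0.002,-0.002,0,0,0],[0,0.001,-0.002,0,0,0],[0,0,0,0,0,0]]'|grep ft
python3 -c "
from h import *
pose();w=snapshot('wrist');edges(w,w['img']);pose()"
```

```text
ft_force: [-6.5, 1.3, -2.8]
t 25.3 tilt 0.012 L 45.6 xoff 4.4 yoff 0.5 mm F [-6.5  1.3 -2.8] T [ 0.27  1.51 -0.01] w 0.0297
-1 40 slope 0.0125  x at y=0 -45.7  y=-60 -46.4 mm
1 40 slope 0.0129  x at y=0 44.0  y=-60 43.2 mm
axis dx at y=-60: -1.6, 0: -0.9, +60: -0.1 mm, yaw -0.0127
t 25.35 tilt 0.012 L 45.6 xoff 4.4 yoff 0.5 mm F [-6.9  0.9 -2.3] T [ 0.27  1.53 -0.03] w 0.0295
```

```bash

python3 -m inch '[[0,0.003,-0.0015,0,0,0],[0,0.002,-0.0015,0,0,0],[0,0,0,0,0,0]]'|grep ft
python3 -c "
from h import *
pose();w=snapshot('wrist');edges(w,w['img']);pose()"
```

```text
ft_force: [-7.5, 1.6, -4.6]
t 25.65 tilt 0.015 L 45.7 xoff 4.5 yoff 0.4 mm F [-7.5  1.6 -4.6] T [ 0.35  1.82 -0.03] w 0.0294
-1 40 slope 0.0128  x at y=0 -45.7  y=-60 -46.5 mm
1 40 slope 0.0125  x at y=0 44.0  y=-60 43.2 mm
axis dx at y=-60: -1.6, 0: -0.9, +60: -0.1 mm, yaw -0.0126
t 25.7 tilt 0.015 L 45.6 xoff 4.5 yoff 0.5 mm F [-6.2  0.9 -5.3] T [ 0.32  1.76 -0.03] w 0.0295
```

```bash

python3 -m inch '[[0,0.004,-0.001,0,0,0],[0,0.003,-0.001,0,0,0],[0,0,0,0,0,0]]'|grep ft
python3 -c "
from h import *
pose();w=snapshot('wrist');edges(w,w['img']);pose();cv2.imwrite('pics/w3.png',cv2.resize(w['img'][150:350,200:440,::-1],None,fx=3,fy=3,interpolation=2))"
```

```text
ft_force: [-9.0, 1.4, -5.2]
t 26.0 tilt 0.019 L 45.6 xoff 4.8 yoff 0.4 mm F [-9.   1.4 -5.2] T [ 0.44  2.51 -0.07] w 0.0297
-1 40 slope 0.0111  x at y=0 -45.6  y=-60 -46.3 mm
1 40 slope 0.0113  x at y=0 44.1  y=-60 43.4 mm
axis dx at y=-60: -1.4, 0: -0.8, +60: -0.1 mm, yaw -0.0112
t 26.05 tilt 0.018 L 45.6 xoff 4.8 yoff 0.4 mm F [-10.    2.5  -5. ] T [ 0.43  2.49 -0.08] w 0.0298
```

View pics/w3.png

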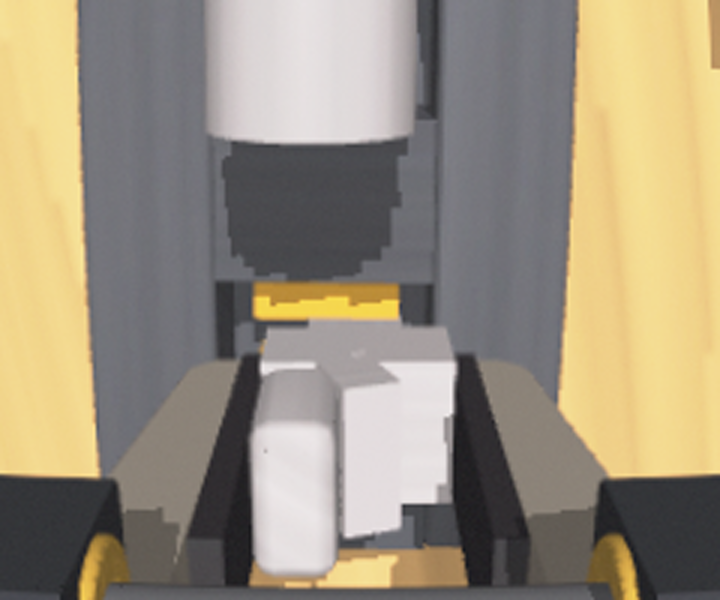

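The stake is still well seated in the pads, about 5 mm off the jaw's middle (jaw at columns 253–400, shank at 262–452). The holder is just starting to slide back.

```bash

python3 -m inch '[[0,0.003,-0.001,0,0,0],[0,0.002,-0.001,0,0,0],[0,0,0,0,0,0]]'|grep ft
python3 -c "
from h import *
pose();w=snapshot('wrist');edges(w,w['img']);pose()"
```

```text
ft_force: [-6.0, 0.1, -13.2]
t 26.35 tilt 0.016 L 45.7 xoff 7.6 yoff 0.3 mm F [ -6.    0.1 -13.2] T [0.31 1.36 0.12] w 0.0295
-1 40 slope -0.0110  x at y=0 -44.0  y=-60 -43.4 mm
1 40 slope -0.0102  x at y=0 45.7  y=-60 46.3 mm
axis dx at y=-60: 1.5, 0: 0.8, +60: 0.2 mm, yaw 0.0106
t 26.4 tilt 0.016 L 45.7 xoff 7.6 yoff 0.3 mm F [ -6.3   0.3 -13.4] T [0.27 1.31 0.13] w 0.0298
```

```bash

python3 -m inch '[[0,-0.0115,0.0005,-0.06,0,0],[0,-0.0115,0,-0.06,0,0],[0,-0.0115,0,-0.06,0,0]]'|grep ft
python3 -c "
from h import *
pose()"
python3 -m inch '[[0,0.0096,0.0003,0.06,0,0],[0,0.0096,-0.0001,0.06,0,0],[0,0.0096,-0.0003,0.06,0,0],[0,0.0096,-0.0003,0.06,0,0],[0,0.0096,-0.0001,0.06,0,0],[0,0.0096,0.0002,0.06,0,0]]'|grep ft
python3 -c "
from h import *
pose()
w=snapshot('wrist');edges(w,w['img'])"
```

```text
ft_force: [1.3, 0.2, -13.2]
t 26.7 tilt -0.182 L 47.5 xoff 10.0 yoff 0.6 mm F [  1.3   0.2 -13.2] T [-0.04  0.3   0.02] w 0.0297
ft_force: [-5.6, 2.1, -10.5]
t 27.3 tilt 0.205 L 47.9 xoff 6.7 yoff 0.4 mm F [ -5.6   2.1 -10.5] T [0.16 0.82 0.05] w 0.0294
-1 40 slope -0.0117  x at y=0 -43.9  y=-60 -43.2 mm
1 40 slope -0.0107  x at y=0 46.6  y=-60 47.2 mm
axis dx at y=-60: 2.0, 0: 1.4, +60: 0.7 mm, yaw 0.0112
```

```bash

python3 -m inch '[[0,-0.0105,0.0003,-0.06,0,0],[0,-0.0105,-0.0001,-0.06,0,0],[0,-0.0105,-0.0003,-0.06,0,0],[0,-0.0105,-0.0003,-0.06,0,0],[0,-0.0105,-0.0001,-0.06,0,0],[0,-0.0105,0.0002,-0.06,0,0]]'|grep ft
python3 -c "
from h import *
pose()"
python3 -m inch '[[0,0.0102,0.0003,0.06,0,0],[0,0.0102,-0.0001,0.06,0,0],[0,0.0102,-0.0003,0.06,0,0],[0,0,0,0,0,0]]'|grep ft
python3 -c "
from h import *
pose()
w=snapshot('wrist');edges(w,w['img'])"
```

```text
ft_force: [1.1, -1.1, -5.6]
t 27.95 tilt -0.187 L 50.6 xoff 11.1 yoff 0.7 mm F [ 1.1 -1.1 -5.6] T [-0.06  0.11 -0.04] w 0.0296
ft_force: [-3.8, -0.5, -14.7]
t 28.35 tilt 0.012 L 47.8 xoff 7.9 yoff 0.2 mm F [ -3.8  -0.5 -14.7] T [-0.01  0.91  0.11] w 0.0298
-1 40 slope -0.0991  x at y=0 -35.1  y=-60 -29.2 mm
1 40 slope -0.0998  x at y=0 55.0  y=-60 61.0 mm
axis dx at y=-60: 15.9, 0: 10.0, +60: 4.0 mm, yaw 0.0994
```

```bash

python3 -c "
from h import *
pose();print(status.state()['tool_pos'],status.state()['ee_rot'])
w=snapshot('wrist');edges(w,w['img']);chk2();pose()
print(w['cam_to_world'])
s=snapshot('scene')['img'][:,:,::-1]
a=cv2.resize(s[180:290,240:360],None,fx=3.3,fy=3.3,interpolation=2);b=cv2.resize(w['img'][60:400,200:440,::-1],None,fx=363/340,fy=363/340)
cv2.imwrite('pics/m4.png',np.hstack([a,b]))"
```

```text
t 28.4 tilt 0.01 L 48.0 xoff 7.9 yoff 0.3 mm F [ -1.4   0.3 -20.2] T [-0.07  0.53  0.17] w 0.0297
[ 0.55908997 -0.12027655  0.06896845] [-0.0036789   0.7581092   0.65211023 -0.00302651]
-1 40 slope -0.0992  x at y=0 -35.1  y=-60 -29.2 mm
1 40 slope -0.1002  x at y=0 55.1  y=-60 61.1 mm
axis dx at y=-60: 15.9, 0: 10.0, +60: 4.0 mm, yaw 0.0997
near [-1.66  0.45] 0.968
leftedge [-4.07  1.02] 0.831
right [-1.4   0.03] 0.969
ref [-0.01  0.04] 0.997
t 28.6 tilt 0.006 L 49.4 xoff 8.7 yoff 0.4 mm F [ -1.8   0.5 -20.8] T [-0.05  0.48  0.11] w 0.0295
[[ 0.98880812  0.14240002  0.04450546  0.57062794]
 [-0.14893189  0.95977213  0.23802679 -0.05315747]
 [-0.00882008 -0.24199111  0.97023838  0.23995586]
 [ 0.          0.          0.          1.        ]]
```

View pics/m4.png

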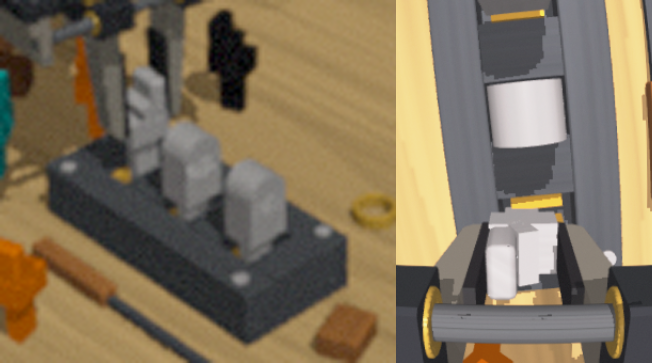

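The holder has been lifted slightly at this end and has yawed about 0.1 rad: slot0 moved about 16 mm, and the pull is -20 N. I'll ease down first.

```bash

python3 -m inch '[[0,0,0.004,0,0,0],[0,0,0.004,0,0,0],[0,0,0,0,0,0]]'|grep ft
python3 -c "
from h import *
pose()"
python3 -m inch '[[0,0,0.004,0,0,0],[0,0,0,0,0,0]]'|grep ft
python3 -c "
from h import *
pose();chk2()
w=snapshot('wrist');edges(w,w['img']);pose()"
```

```text
ft_force: [-1.7, 0.8, -20.5]
t 28.95 tilt 0.003 L 48.3 xoff 10.8 yoff 0.4 mm F [ -1.7   0.8 -20.5] T [-0.02  0.59  0.19] w 0.0301
ft_force: [-4.4, 0.2, -14.0]
t 29.15 tilt 0.003 L 47.9 xoff 11.1 yoff 0.5 mm F [ -4.4   0.2 -14. ] T [-0.02  1.24  0.21] w 0.0296
near [-1.98  0.56] 0.956
leftedge [-4.39  1.59] 0.792
right [-1.63  0.03] 0.957
ref [-0.01  0.05] 0.997
-1 37 slope -0.1181  x at y=0 -33.2  y=-60 -26.1 mm
1 40 slope -0.1180  x at y=0 57.1  y=-60 64.2 mm
axis dx at y=-60: 19.0, 0: 12.0, +60: 4.9 mm, yaw 0.1180
t 29.35 tilt 0.003 L 47.8 xoff 11.2 yoff 0.5 mm F [ -5.4  -0.2 -11.6] T [0.01 1.44 0.21] w 0.0296
```

```bash

python3 -m inch '[[0,-0.008,0,0,0,0],[0,-0.008,0,0,0,0],[0,-0.008,0,0,0,0],[0,-0.008,0,0,0,0],[0,0,0,0,0,0]]'|grep ft
python3 -c "
from h import *
pose()
w=snapshot('wrist');edges(w,w['img']);pose()"
```

```text
ft_force: [2.6, -0.7, -16.3]
t 29.85 tilt 0.001 L 47.9 xoff 2.6 yoff 0.7 mm F [  2.6  -0.7 -16.3] T [-0.22 -0.72  0.04] w 0.0296
-1 40 slope -0.0484  x at y=0 -37.1  y=-60 -34.2 mm
1 40 slope -0.0474  x at y=0 52.7  y=-60 55.6 mm
axis dx at y=-60: 10.7, 0: 7.8, +60: 5.0 mm, yaw 0.0479
t 29.9 tilt 0.001 L 47.9 xoff 2.5 yoff 0.7 mm F [  3.1  -0.3 -16.5] T [-0.22 -0.71 -0.  ] w 0.0294
```

```bash

python3 -m inch '[[0,-0.007,0.0005,0,0,0],[0,-0.007,0.0005,0,0,0],[0,-0.007,0,0,0,0],[0,-0.007,0,0,0,0],[0,-0.007,0,0,0,0],[0,0,0,0,0,0]]'|grep ft
python3 -c "
from h import *
pose()
w=snapshot('wrist');edges(w,w['img']);pose()"
```

```text
ft_force: [4.9, -1.3, -13.5]
t 30.5 tilt 0.0 L 47.8 xoff -7.8 yoff 0.8 mm F [  4.9  -1.3 -13.5] T [-0.24 -1.36 -0.04] w 0.0296
-1 40 slope 0.0286  x at y=0 -42.2  y=-60 -43.9 mm
1 40 slope 0.0280  x at y=0 47.6  y=-60 45.9 mm
axis dx at y=-60: 1.0, 0: 2.7, +60: 4.4 mm, yaw -0.0283
t 30.55 tilt 0.001 L 47.8 xoff -7.8 yoff 0.8 mm F [  5.   -0.9 -12.2] T [-0.16 -1.41 -0.06] w 0.0296
```

```bash

python3 -m inch '[[0,0.002,0.002,0,0,0],[0,0.002,0.002,0,0,0],[0,0,0.001,0,0,0],[0,0,0,0,0,0]]'|grep ft
python3 -c "
from h import *
pose()"
python3 -m inch '[[0,0,0,0,0,0],[0,0,0,0,0,0],[0,0,0.008,0,0,0],[0,0,0.008,0,0,0],[0,0,0,0,0,0]]' 0.5
python3 -c "
from h import *
pose()
w=snapshot('wrist');edges(w,w['img']);chk2();s=snapshot('scene');cv2.imwrite('pics/s5.png',s['img'][:,:,::-1])
a=cv2.imread('pics/scene0.png',0);b=cv2.cvtColor(s['img'],cv2.COLOR_RGB2GRAY)
T=a[204:233,277:295];r=cv2.matchTemplate(b[185:245,262:312],T,5);print(cv2.minMaxLoc(r),'expected 0-shift loc',(15,19))
V=(.5596,-.0601,-.147)
for f in (0,.012,.017,.022): print(f,proj(s,H(V,[[-.009,-.06,.089]])+[0,0,f]), )
print(proj(s,H(V,[[-.0179,-.06,.089]])))"
```

```text
ft_force: [-2.2, -0.0, 7.4]
t 30.95 tilt 0.003 L 47.5 xoff -7.5 yoff 0.9 mm F [-2.2 -0.   7.4] T [ 0.15  0.55 -0.05] w 0.0297
time_s: 31.45
tool_pos: [0.5429, -0.1176, 0.0612]
ee_rot: [-0.002, 0.758, 0.652, -0.001]
ft_force: [-0.7, 0.4, -0.4]
gripper_width: 0.0457
grip_force: 0.0
t 31.45 tilt 0.004 L 40.2 xoff -8.3 yoff 0.6 mm F [-0.7  0.4 -0.4] T [-0.03 -0.06 -0.01] w 0.0457
-1 40 slope 0.0282  x at y=0 -42.2  y=-60 -43.9 mm
1 40 slope 0.0287  x at y=0 47.6  y=-60 45.8 mm
axis dx at y=-60: 1.0, 0: 2.7, +60: 4.4 mm, yaw -0.0285
near [-1.7   0.64] 0.986
leftedge [-1.42 -0.31] 0.985
right [-1.6   0.72] 0.981
ref [-0.03  0.07] 0.997
(-0.6067461967468262, 0.7564177513122559, (32, 9), (30, 31)) expected 0-shift loc (15, 19)
0 [[289.05153229 206.7808668 ]]
0.012 [[288.82956091 202.13044995]]
0.017 [[288.73631513 200.17690196]]
0.022 [[288.6426189  198.21391691]]
[[292.33876266 205.46622145]]
```

```bash
python3 -c "
from h import *
a=cv2.imread('pics/scene0.png',0);b=cv2.imread('pics/s5.png',0)
for (u0,u1,v0,v1) in((277,295,204,233),(284,295,204,222),(277,290,215,232)):
  T=a[v0:v1,u0:u1]; r=cv2.matchTemplate(b[v0-16:v1+3,u0-5:u1+12],T,5); m=cv2.minMaxLoc(r); print(m[1],m[3][0]-5,m[3][1]-16)
"
```

```text
0.481350839138031 -1 1
0.6060020327568054 0 -8
0.7956546545028687 5 -4
```

```bash
python3 -m inch '[[0,0,0,0,0,0],[0,0,0,0,0,0],[0,0,0,0,0,0],[0,0,0,0,0,0],[0,0,0,0,0,0],[0,0,0,0,0,0]]' 0; python3 -c "
from h import *
pose()"
```

```text
time_s: 32.3
tool_pos: [0.5432, -0.1176, 0.0618]
ee_rot: [-0.001, 0.758, 0.652, -0.001]
ft_force: [-0.8, 0.9, 2.0]
gripper_width: 0.0298
grip_force: 29.9
t 32.3 tilt 0.003 L 40.8 xoff -7.9 yoff 0.6 mm F [-0.8  0.9  2. ] T [-0.02  0.14 -0.03] w 0.0298
```

```bash

python3 -m inch '[[0,0.0105,0.0002,0.07,0,0],[0,0.0105,-0.0005,0.07,0,0],[0,0.0105,-0.0003,0.07,0,0],[0,-0.0085,0.0003,-0.07,0,0],[0,-0.0085,-0.0004,-0.07,0,0],[0,-0.0085,-0.0003,-0.07,0,0]]'|grep ft
python3 -c "
from h import *
pose()"
python3 -m inch '[[0,0.0105,0.0002,0.07,0,0],[0,0.0105,-0.0005,0.07,0,0],[0,0.0105,-0.0003,0.07,0,0],[0,-0.0085,0.0003,-0.07,0,0],[0,-0.0085,-0.0004,-0.07,0,0],[0,-0.0085,-0.0003,-0.07,0,0]]'|grep ft
python3 -c "
from h import *
pose();w=snapshot('wrist');edges(w,w['img'])"
```

```text
ft_force: [5.3, -1.0, -15.9]
t 32.9 tilt -0.001 L 39.6 xoff -5.1 yoff 0.6 mm F [  5.3  -1.  -15.9] T [-0.31 -1.37 -0.12] w 0.0298
ft_force: [1.9, -0.4, -14.5]
t 33.5 tilt 0.005 L 39.4 xoff -6.3 yoff 0.6 mm F [  1.9  -0.4 -14.5] T [-0.09 -0.43 -0.14] w 0.0293
-1 40 slope 0.0325  x at y=0 -42.6  y=-60 -44.5 mm
1 40 slope 0.0327  x at y=0 47.2  y=-60 45.2 mm
axis dx at y=-60: 0.3, 0: 2.3, +60: 4.2 mm, yaw -0.0326
```

```bash

python3 -m inch '[[0,0,0,0,0,0]]'|grep -E 'pos|ft'
python3 -m inch '[[0,0.0095,0.0004,0.07,0,0]]'|grep -E 'pos|ft'
python3 -c "
from h import *
pose()"
python3 -m inch '[[0,0.0095,0.0004,0.07,0,0]]'|grep -E 'pos|ft'
python3 -c "
from h import *
pose()"
python3 -m inch '[[0,0.0095,0.0004,0.07,0,0]]'|grep -E 'pos|ft'
python3 -c "
from h import *
pose()"
python3 -m inch '[[0,-0.0085,0.0004,-0.07,0,0]]'|grep -E 'pos|ft'
python3 -c "
from h import *
pose()"
python3 -m inch '[[0,-0.0085,0.0004,-0.07,0,0]]'|grep -E 'pos|ft'
python3 -c "
from h import *
pose()"
```

```text
tool_pos: [0.5437, -0.1181, 0.0611]
ft_force: [-2.0, 1.8, -16.8]
tool_pos: [0.5459, -0.1183, 0.062]
ft_force: [-2.9, 0.9, -12.9]
t 33.75 tilt 0.086 L 41.1 xoff -8.5 yoff 0.4 mm F [ -2.9   0.9 -12.9] T [ 0.2   0.34 -0.13] w 0.0299
tool_pos: [0.5493, -0.1186, 0.0622]
ft_force: [-6.5, 1.2, -6.5]
t 33.85 tilt 0.162 L 41.8 xoff -8.3 yoff 0.5 mm F [-6.5  1.2 -6.5] T [ 0.26  1.22 -0.13] w 0.0301
tool_pos: [0.5526, -0.119, 0.0621]
ft_force: [-6.8, 0.8, -4.7]
t 33.95 tilt 0.235 L 42.3 xoff -8.2 yoff 0.7 mm F [-6.8  0.8 -4.7] T [ 0.22  1.33 -0.06] w 0.0296
tool_pos: [0.5545, -0.1191, 0.0598]
ft_force: [-0.2, -0.4, -14.0]
t 34.05 tilt 0.157 L 39.3 xoff -2.6 yoff 0.9 mm F [ -0.2  -0.4 -14. ] T [-0.32 -0.82 -0.12] w 0.0296
tool_pos: [0.5515, -0.1187, 0.0608]
ft_force: [3.0, -0.7, -17.6]
t 34.15 tilt 0.077 L 40.0 xoff -2.5 yoff 0.8 mm F [  3.   -0.7 -17.6] T [-0.34 -1.16 -0.2 ] w 0.0296
```

```bash

python3 -m inch '[[0,-0.0085,0.002,-0.07,0,0],[0,-0.0085,0.002,-0.07,0,0],[0,-0.0085,0.001,-0.07,0,0],[0,0,0,0,0,0]]'|grep -E 'pos|ft'
python3 -c "
from h import *
pose();w=snapshot('wrist');edges(w,w['img']);pose()"
```

```text
tool_pos: [0.5425, -0.1177, 0.0617]
ft_force: [-0.6, 1.5, -7.6]
t 34.55 tilt -0.143 L 41.1 xoff -2.6 yoff 0.4 mm F [-0.6  1.5 -7.6] T [ 0.1   0.17 -0.07] w 0.0297
-1 40 slope 0.0349  x at y=0 -43.1  y=-60 -45.2 mm
1 40 slope 0.0361  x at y=0 46.8  y=-60 44.6 mm
axis dx at y=-60: -0.3, 0: 1.8, +60: 4.0 mm, yaw -0.0355
t 34.6 tilt -0.141 L 41.1 xoff -2.5 yoff 0.4 mm F [-2.9  1.3 -2.1] T [ 0.23  0.8  -0.09] w 0.0298
```

```bash

python3 -m inch '[[0,0.01,0.0003,0.065,0,0],[0,0.01,-0.0003,0.065,0,0],[0,0.01,-0.0003,0.065,0,0],[0,0.01,-0.0003,0.065,0,0],[0,0.01,0.0002,0.065,0,0],[0,0,0,0,0,0]]'|grep -E 'ft'
python3 -c "
from h import *
pose()"
python3 -m inch '[[0,-0.01,0.0003,-0.065,0,0],[0,-0.01,-0.0003,-0.065,0,0],[0,-0.01,-0.0003,-0.065,0,0],[0,-0.01,-0.0003,-0.065,0,0],[0,-0.01,0.0002,-0.065,0,0],[0,0,0,0,0,0]]'|grep -E 'ft'
python3 -c "
from h import *
pose()"
python3 -m inch '[[0,0.01,0.0003,0.065,0,0],[0,0.01,-0.0003,0.065,0,0],[0,0.01,-0.0003,0.065,0,0],[0,0.01,-0.0003,0.065,0,0],[0,0.01,0.0002,0.065,0,0],[0,0,0,0,0,0]]'|grep -E 'ft'
python3 -c "
from h import *
pose();w=snapshot('wrist');edges(w,w['img']);pose()"
```

```text
ft_force: [-4.7, 0.3, 1.1]
t 35.2 tilt 0.204 L 41.1 xoff -1.3 yoff 0.8 mm F [-4.7  0.3  1.1] T [ 0.02  1.13 -0.1 ] w 0.0295
ft_force: [3.8, -0.7, -8.4]
t 35.8 tilt -0.147 L 43.0 xoff -1.0 yoff 0.6 mm F [ 3.8 -0.7 -8.4] T [-0.08 -0.48 -0.13] w 0.0297
ft_force: [-4.1, 0.3, 3.1]
t 36.4 tilt 0.202 L 43.0 xoff -1.4 yoff 1.0 mm F [-4.1  0.3  3.1] T [-0.04  1.03 -0.06] w 0.0296
-1 40 slope 0.0443  x at y=0 -43.7  y=-60 -46.3 mm
1 40 slope 0.0439  x at y=0 46.2  y=-60 43.5 mm
axis dx at y=-60: -1.4, 0: 1.2, +60: 3.9 mm, yaw -0.0441
t 36.45 tilt 0.199 L 43.0 xoff -1.3 yoff 1.0 mm F [-3.   0.8  1.6] T [-0.11  0.75 -0.07] w 0.0296
```

```bash

python3 -m inch '[[0,-0.01,0.0003,-0.065,0,0],[0,-0.01,-0.0003,-0.065,0,0],[0,-0.01,-0.0003,-0.065,0,0],[0,-0.01,-0.0003,-0.065,0,0],[0,-0.01,0.0002,-0.065,0,0],[0,0,0,0,0,0]]'|grep -E 'ft'
python3 -c "
from h import *
pose()"
python3 -m inch '[[0,0.0108,0.0003,0.065,0,0],[0,0.0108,-0.0005,0.065,0,0],[0,0.0108,-0.0005,0.065,0,0],[0,0.0108,-0.0004,0.065,0,0],[0,0.0108,0.0002,0.065,0,0],[0,0,0,0,0,0]]'|grep -E 'ft'
python3 -c "
from h import *
pose();w=snapshot('wrist');edges(w,w['img']);pose()"
```

```text
ft_force: [0.6, 0.6, 1.5]
t 37.05 tilt -0.149 L 45.1 xoff -0.4 yoff 0.7 mm F [0.6 0.6 1.5] T [ 0.04 -0.18 -0.06] w 0.0298
ft_force: [-1.8, -2.6, 11.2]
t 37.65 tilt 0.2 L 46.2 xoff 0.7 yoff 0.9 mm F [-1.8 -2.6 11.2] T [-0.31  0.64  0.08] w 0.0301
-1 40 slope 0.0579  x at y=0 -44.8  y=-60 -48.3 mm
1 40 slope 0.0581  x at y=0 45.1  y=-60 41.6 mm
axis dx at y=-60: -3.4, 0: 0.1, +60: 3.6 mm, yaw -0.0580
t 37.7 tilt 0.197 L 46.2 xoff 1.0 yoff 0.8 mm F [-1.4 -0.9  9.2] T [-0.26  0.42  0.1 ] w 0.0294
```

The downward force reading with no upward pull says the tang is out of the jaws. I'll stand it upright. While the foot is still below the rim, I'll use the slot wall to nudge the holder straight.

```bash

python3 -m inch '[[0,-0.0095,-0.002,-0.063,0,0],[0,-0.0095,-0.001,-0.063,0,0],[0,-0.0095,0,-0.063,0,0],[0,0,0,0,0,0]]'|grep -E 'ft'
python3 -c "
from h import *
pose();w=snapshot('wrist');edges(w,w['img']);pose()"
```

```text
ft_force: [0.1, -0.1, -2.5]
t 38.1 tilt 0.001 L 45.9 xoff -1.9 yoff 0.6 mm F [ 0.1 -0.1 -2.5] T [-0.09 -0.05 -0.01] w 0.0295
-1 40 slope 0.0569  x at y=0 -44.9  y=-60 -48.3 mm
1 40 slope 0.0577  x at y=0 45.0  y=-60 41.5 mm
axis dx at y=-60: -3.4, 0: 0.1, +60: 3.5 mm, yaw -0.0573
t 38.15 tilt 0.001 L 46.0 xoff -0.5 yoff 0.5 mm F [-0.4 -0.  -2.4] T [-0.03 -0.12 -0.02] w 0.0299
```

```bash

python3 -m inch '[[0,0.01,0,0,0,0],[0,0.01,0,0,0,0],[0,0.008,0,0,0,0],[0,0.006,0,0,0,0],[0,0,0,0,0,0]]'|grep -E 'ft'
python3 -c "
from h import *
pose();w=snapshot('wrist');edges(w,w['img']);pose()"
python3 -m inch '[[0,0.006,0,0,0,0],[0,0.006,0,0,0,0],[0,0,0,0,0,0]]'|grep -E 'ft'
python3 -c "
from h import *
pose();w=snapshot('wrist');edges(w,w['img'])"
```

```text
ft_force: [-5.8, 0.4, 4.7]
t 38.65 tilt 0.004 L 45.1 xoff 8.1 yoff 0.7 mm F [-5.8  0.4  4.7] T [ 0.22  1.56 -0.06] w 0.0297
-1 40 slope 0.0582  x at y=0 -44.9  y=-60 -48.4 mm
1 40 slope 0.0586  x at y=0 45.0  y=-60 41.4 mm
axis dx at y=-60: -3.5, 0: 0.0, +60: 3.5 mm, yaw -0.0584
t 38.7 tilt 0.004 L 45.1 xoff 8.1 yoff 0.7 mm F [-6.4  1.8  4.4] T [0.22 1.51 0.  ] w 0.0297
ft_force: [-14.3, 1.9, 12.8]
t 39.0 tilt 0.011 L 45.0 xoff 8.2 yoff 0.7 mm F [-14.3   1.9  12.8] T [0.56 3.58 0.01] w 0.0299
-1 40 slope 0.0588  x at y=0 -44.9  y=-60 -48.4 mm
1 40 slope 0.0585  x at y=0 45.0  y=-60 41.4 mm
axis dx at y=-60: -3.5, 0: 0.0, +60: 3.6 mm, yaw -0.0587
```

```bash

python3 -m inch '[[0,0,-0.002,0,0,0],[0,0,-0.002,0,0,0],[0,0,0,0,0,0]]'|grep -E 'ft'
python3 -c "
from h import *
pose();w=snapshot('wrist');edges(w,w['img'])"
python3 -m inch '[[0,0.002,-0.002,0,0,0],[0,0.002,0,0,0,0],[0,0,0,0,0,0]]'|grep -E 'ft'
python3 -c "
from h import *
pose();w=snapshot('wrist');edges(w,w['img'])"
```

```text
ft_force: [-10.2, 1.9, 3.2]
t 39.35 tilt 0.011 L 45.1 xoff 8.2 yoff 0.7 mm F [-10.2   1.9   3.2] T [ 0.49  2.79 -0.01] w 0.0296
-1 40 slope 0.0583  x at y=0 -44.9  y=-60 -48.4 mm
1 40 slope 0.0580  x at y=0 45.0  y=-60 41.5 mm
axis dx at y=-60: -3.4, 0: 0.0, +60: 3.5 mm, yaw -0.0582
ft_force: [-11.4, 1.9, 1.9]
t 39.7 tilt 0.013 L 45.1 xoff 8.2 yoff 0.7 mm F [-11.4   1.9   1.9] T [0.51 3.09 0.02] w 0.0297
-1 40 slope 0.0583  x at y=0 -44.9  y=-60 -48.4 mm
1 40 slope 0.0581  x at y=0 45.0  y=-60 41.5 mm
axis dx at y=-60: -3.4, 0: 0.0, +60: 3.5 mm, yaw -0.0582
```

```bash

python3 -m inch '[[0,0.003,-0.001,0,0,0],[0,0.003,-0.001,0,0,0],[0,0,0,0,0,0]]'|grep -E 'ft'
python3 -c "
from h import *
pose();w=snapshot('wrist');edges(w,w['img'])"
python3 -m inch '[[0,0.002,-0.001,0,0,0],[0,0.001,0,0,0,0],[0,0,0,0,0,0]]'|grep -E 'ft'
python3 -c "
from h import *
pose();w=snapshot('wrist');edges(w,w['img'])"
```

```text
ft_force: [-14.5, 3.1, 3.6]
t 40.05 tilt 0.017 L 45.1 xoff 8.2 yoff 0.7 mm F [-14.5   3.1   3.6] T [0.67 3.84 0.05] w 0.0299
-1 40 slope 0.0583  x at y=0 -44.9  y=-60 -48.4 mm
1 40 slope 0.0579  x at y=0 45.0  y=-60 41.5 mm
axis dx at y=-60: -3.4, 0: 0.0, +60: 3.5 mm, yaw -0.0581
ft_force: [-15.2, 2.7, 3.2]
t 40.4 tilt 0.018 L 45.2 xoff 8.2 yoff 0.7 mm F [-15.2   2.7   3.2] T [ 0.76  4.08 -0.  ] w 0.0296
-1 40 slope 0.0587  x at y=0 -44.9  y=-60 -48.4 mm
1 40 slope 0.0584  x at y=0 45.0  y=-60 41.5 mm
axis dx at y=-60: -3.5, 0: 0.0, +60: 3.5 mm, yaw -0.0585
```

```bash

python3 -m inch '[[0,0.003,-0.002,0,0,0],[0,0.003,-0.001,0,0,0],[0,0,0,0,0,0]]'|grep -E 'ft'
python3 -c "
from h import *
pose();w=snapshot('wrist');edges(w,w['img'])"

```

```text
ft_force: [-9.8, 3.6, -7.1]
t 40.75 tilt 0.014 L 45.7 xoff 12.3 yoff 0.9 mm F [-9.8  3.6 -7.1] T [ 0.61  2.41 -0.04] w 0.0296
-1 40 slope 0.0263  x at y=0 -42.4  y=-60 -44.0 mm
1 40 slope 0.0268  x at y=0 47.3  y=-60 45.7 mm
axis dx at y=-60: 0.8, 0: 2.4, +60: 4.0 mm, yaw -0.0266
```

```bash

python3 -m inch '[[0,-0.012,0.002,0,0,0],[0,-0.012,0,0,0,0],[0,-0.012,0,0,0,0],[0,-0.012,0,0,0,0],[0,0,0,0,0,0],[0,0,0,0,0,0]]'|grep -E 'ft'
python3 -c "
from h import *
pose();w=snapshot('wrist');edges(w,w['img']);plan([.5516,-.1192,.0965],-.147)"

```

```text
ft_force: [-0.5, -0.3, -1.9]
t 41.4 tilt -0.002 L 48.7 xoff 5.4 yoff 0.5 mm F [-0.5 -0.3 -1.9] T [-0.03 -0.09 -0.02] w 0.0295
-1 40 slope 0.0259  x at y=0 -42.5  y=-60 -44.0 mm
1 40 slope 0.0263  x at y=0 47.3  y=-60 45.7 mm
axis dx at y=-60: 0.8, 0: 2.4, +60: 4.0 mm, yaw -0.0261
shift [-0.0007 -0.0151 -0.0896] turn [ 0.0019  0.0001 -0.0032] t 41.45 F [ 0.2 -0.1 -1.8]
```

```bash

python3 -m inch '[[0,-0.0076,-0.005,0.001,0,0],[0,-0.0076,-0.01,0.001,0,0],[0,0,-0.02,0,0,0],[0,0,-0.02,0,0,0],[0,0,-0.02,0,0,0],[0,0,-0.015,0,0,0],[0,0,0,0,0,0],[0,0,0,0,0,0]]'
python3 -c "
from h import *
pose();w=snapshot('wrist');edges(w,w['img']);chk2();plan([.5516,-.1192,.0965],-.147)
s=snapshot('scene');b=cv2.cvtColor(s['img'],cv2.COLOR_RGB2GRAY).astype(float);np.set_printoptions(linewidth=250)
cv2.imwrite('pics/s6.png',s['img'][:,:,::-1])
V=(.5596,-.0601,-.147)
for f in(.055,.060,.065): print(f,np.round(proj(s,H(V,[[-.003,-.06,f+.077],[-.009,-.048,f+.077],[.015,-.048,f+.051],[.015,-.048,f+.033],[.009,-.055,f]])),1).tolist())
for u in(284,286,288,290): print(u,b[175:240:1,u].astype(int))
"

```

```text
time_s: 42.25
tool_pos: [0.5512, -0.1189, 0.0964]
ee_rot: [-0.0, 0.758, 0.652, -0.0]
ft_force: [0.4, -0.5, -2.6]
gripper_width: 0.0299
grip_force: 30.0
t 42.25 tilt 0.001 L 75.4 xoff 0.3 yoff 0.5 mm F [ 0.4 -0.5 -2.6] T [-0.04 -0.07 -0.  ] w 0.0299
-1 40 slope 0.0259  x at y=0 -42.4  y=-60 -44.0 mm
1 40 slope 0.0254  x at y=0 47.3  y=-60 45.8 mm
axis dx at y=-60: 0.9, 0: 2.4, +60: 4.0 mm, yaw -0.0257
near [-1.57  0.53] 0.987
leftedge [-1.28 -0.28] 0.987
right [-1.47  0.58] 0.984
ref [-0.04  0.03] 0.997
shift [-0.0009  0.0022 -0.0016] turn [-0.0016 -0.     -0.0031] t 42.45 F [ 0.9  0.2 -2.2]
0.055 [[286.0, 190.7], [291.4, 192.1], [282.8, 206.0], [283.2, 213.1], [284.3, 223.4]]
0.06 [[285.9, 188.7], [291.4, 190.0], [282.7, 204.0], [283.1, 211.1], [284.2, 221.5]]
0.065 [[285.8, 186.7], [291.3, 188.0], [282.6, 202.0], [283.0, 209.2], [284.1, 219.6]]
284 [114 129 142 141 145 140 141 142 141 139 134 132 127 129 116  93  90  85  95 123 142 142 143 132  98  79 103 130 134 130 131 129 130 128 129 127 112  91 100 115 116 113 111 109 110 102  94  72  40  42  42  41  36  66 109 131 114  84  63  62  62  64
  66  69  65]
286 [137 133 123 130 132 133 131 131 141 142 141 139 142 141 139 118  95  87  83  93 117 136 142 139 129 114 108 111 129 127 128 131 126 131 126 112  93 109 128 131 129 129 128 129 130 128 115  80  53  39  42  37  65 111 132 123  91  59  57  66  63  61
  61  70  72]
288 [ 97  64  32  32  27  29  24  33  40  39  43  52  99 137 143 143 135 114 109 110 112 117 131 130 130 131 131 140 142 138 131 132 129 126 120  95 111 129 128 129 128 130 127 124 129 124  94  55  58  55  57  64 110 131 124  94  50  38  38  46  59  67
  68  61  69]
290 [ 68  62  38  18  28  21  16  21  18  17  20  24  38 103 140 153 143 134 131 132 134 130 131 130 126 129 129 134 141 136 127 128 125 117  94  86 105 122 120 122 126 131 126 128 125 100  65  52  47  47  42  48  76 104  97  62  39  36  38  38  46  52
  61  62  56]
```

```bash
python3 -c "
from cell import manip
print(manip.job_done())"
```

```text
the job is handed in; nothing more can be done
None
```

The chipped stake is out and I handed the job in at about 42 s: the stake is held upright above slot0 with its foot about 20 mm over the holder's top, but the holder was briefly lifted at that end and swung about 0.12 rad before I dragged it back, and it now lies flat about 2.4 mm and 1.5° from its starting place (I did not check the two sound stakes or the bystanders separately at the end).

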